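Put the passed housing away and lift the dust cover off the sealed tin

TASK

Stand the bearing housing that carries the inspection tag upright in the large open tin, then carry the nested double lid over by the inner lid's tongue, lower it until the inner lid is fully seated in the tin, and let go. Then lift the outer cover alone by its collar, straight up off the inner lid, which must stay seated and undisturbed, and finish while holding the cover still and level in the air, its skirt at least 2 cm clear above the tongue. The cover must not come off the inner lid before that; leave the untagged housing and everything else on the bench where it is.

Things in the scene. Friction and masses are not known exactly. Their poses are not given: they have to be found in the camera images.
- tin: Large open round steel tin standing loose on the bench (about 0.8 kg), outer diameter 120, wall 4.5 (mouth 111 wide), height 75, inner floor 8 above its underside. Origin: centre of the underside, z up.
- tagged_mid (a point): The housing to put away: grey, with a white paper inspection tag (30 x 22 x 2) flat on its top. Foot 54 (its x) by 34 (its y), 8 high; above it a block 34 (x) by 26 (y) up to 46 high, tag up to 48. Grip across its flat +y and -y faces, 26 apart. About 0.18 kg. Point: on its axis, 23 above its underside; z up.
- untagged_mid (a point): The other housing, identical but without a tag (46 high): stays where it is. Point: on its axis, 23 above its underside; axes as for the tagged one.
- inner_lid: Inner lid; the outer cover rests on it. From underside up: plug 0 to 14 (radius 44, widening to 52 at 10), flange radius 58.5 from 14 to 18, round boss (radius 19 to 16.5) from 18 to 45, tongue 45 to 73. The plug enters the tin's mouth, the flange rests on the rim: seated, its origin is 61 above the tin's. Starts standing on the bench. 0.25 kg. Origin: centre of underside, z up.
- inner_tongue (a point): Point in the tongue of the inner lid, on its axis, 60 above the inner lid's underside. The tongue is 26 (its x) by 14 (its y) and reaches from 15 below to 13 above this point; grip it across its flat faces (14 wide, along its y). Lifting it lifts both lids, as the flange carries the cover.
- outer_lid: Aluminium outer cover: round plate radius 69, 3 thick; skirt (inner radius 66) to 12 below the plate's underside; central round collar, outside 50, inside 42 wide, top 27 above the plate's underside. It lies loose on the inner lid's flange, origin 18 above the inner lid's; the tongue sticks out 28 above the collar. 0.13 kg. Origin: centre of the plate's underside, z up.
- outer_collar (a point): Centre of the outer cover's collar, 15 above the plate's underside (12 above its top face, 12 below the collar's top). The collar is gripped across its outer diameter, 50.
- small_tin_mid (a point): Bystander: small open steel tin, 72 wide, 50 high. Point 25 above its underside. Leave alone.
- tape_roll_mid (a point): Bystander: cardboard tape core lying flat, 90 wide, 24 high. Point 12 above its underside. Leave alone.
- screwdriver_grip (a point): Bystander: screwdriver lying flat, 170 long. Point in its handle. Leave alone.
- carton_mid (a point): Bystander: small carton 70 x 100 x 50 high. Point at its centre. Leave alone.
- jar_mid (a point): Bystander: clear jar with black cap, 60 wide, 75 high. Point at half height. Leave alone.
- l_bracket_mid (a point): Bystander: steel angle bracket, foot 60 x 30, 49 high. Point 20 above its underside. Leave alone.

How it is judged (in metres and radians):
On the way, in this order (a step that is already met when the one before it is completed fails the run):
1. the tagged housing stands upright in the tin, let go of (horizontal distance between tagged_mid and tin below 0.045 m and z of tagged_mid in the frame of tin between 0.02 and 0.04 m and angle between tagged_mid's own z axis and vertical below 0.25 rad and angle between tin's own z axis and vertical below 0.1 rad and contact force between the fingers and tagged below 0.05 N), for 0.2 s.
2. both lids, still nested, sit on the tin with the inner lid fully seated and let go of (horizontal distance between tagged_mid and tin below 0.045 m and z of tagged_mid in the frame of tin between 0.02 and 0.04 m and angle between tagged_mid's own z axis and vertical below 0.25 rad and angle between tin's own z axis and vertical below 0.1 rad and z of inner_lid in the frame of tin between 0.0575 and 0.0645 m and horizontal distance between inner_lid and tin below 0.007 m and angle between inner_lid's own z axis and vertical below 0.06 rad and z of outer_lid in the frame of inner_lid below 0.022 m and horizontal distance between outer_lid and inner_lid below 0.008 m and contact force between the fingers and inner_lid below 0.05 N), for 0.2 s.
At the end, for the whole second after the job is handed in: Tagged housing upright in the tin (0.25 rad); inner lid seated (3.5 mm in height, 7 mm off centre, 0.06 rad), touched by neither fingers nor cover; cover held by the fingers (over 1 N), still, level (0.25 rad), its plate's underside 160 mm or more above the tin's (horizontal distance between tagged_mid and tin below 0.045 m and z of tagged_mid in the frame of tin between 0.02 and 0.04 m and angle between each of tagged_mid, outer_lid's own z axis and vertical below 0.25 rad and angle between tin's own z axis and vertical below 0.1 rad and z of inner_lid in the frame of tin between 0.0575 and 0.0645 m and horizontal distance between inner_lid and tin below 0.007 m and angle between inner_lid's own z axis and vertical below 0.06 rad and z of outer_lid in the frame of tin above 0.16 m and height (world z) of outer_lid above 0.15 m and contact force between the fingers and outer_lid above 1 N and contact force between each of outer_lid, the fingers and inner_lid below 0.05 N and contact force between outer_lid and tin below 0.05 N and linear speed of outer_lid below 0.03 m/s); the arm keeps its last pose, push and grip.
It fails at once if the outer cover comes off the inner lid while the inner lid is not seated in the tin ((z of outer_lid in the frame of inner_lid above 0.032 m or horizontal distance between outer_lid and inner_lid above 0.03 m) and not (z of inner_lid in the frame of tin between 0.0575 and 0.0645 m and horizontal distance between inner_lid and tin below 0.007 m and angle between inner_lid's own z axis and vertical below 0.06 rad)).
It fails at once if the untagged housing or another bystander is moved by more than 2 cm (distance of any of untagged_mid, small_tin_mid, tape_roll_mid, screwdriver_grip, carton_mid, jar_mid, l_bracket_mid from where it was at the start of the episode above 0.02 m).
It also fails if it takes over 58 s, if anything falls off the work surface, if the arm or the gripper's body presses on something with over 40 N, if the wrist force passes 120 N, or if a joint passes its speed limit or range.

ROBOT

A 6-joint arm with a two-finger parallel gripper is mounted at the origin on the work surface. World frame = base frame: x ahead of the robot, y to its left, z up, the work surface at z = 0. Lengths are in m, angles in degrees, forces in N, time in s.
With the tool pointing down it reaches from about 0.4 to 0.825 m from the base axis. Payload 7 kg.
Tool frame: the origin (TCP) lies at the very end of the fingers, on their centre line; the grasp point (between the pads) lies 19 mm behind it (ctrl.tcp_to_grasp is the distance from the TCP to the grasp point, in m); z points along the fingers, x is the direction in which the jaws open and shut, and the axes are right-handed (so a half turn about z gives the same grasp; the last joint's range is limited). The gripper opens to 88 mm and grips with 3 to 60 N. Pads are 19 mm wide; open, the fingers measure 130 mm over their backs; the gripper's body (78 mm by 193 mm) begins 47 mm behind the grasp point.
Start: joints at [-50.701, 20.546, 0.682, 0, -70.136, -16.507], TCP at [0.261, -0.622, 0.195] pointing down, gripper open.
Joint ranges: [-176.03, 176.03], [-82.01, 121.73], [-58.28, 71.71], [-173.87, 95.51], [-174.79, -0.11], [-173.66, 173.66]. Speed limits (degrees/s): [136.94, 136.94, 172.46, 180, 180, 180].

INTERFACE

Orientations are given as [roll, pitch, yaw] about the fixed x, y, z axes, in that order (R = Rz(yaw) Ry(pitch) Rx(roll)).
In Python, from plant import sensors, vision, ticket, ctrl gives the robot as it stands. The module is installed in compiled form; this text tells all that it offers.
- The arm moves only by the tool drive_tool, never from a script. Its argument "moves" is a list of rows, each a list of 6 numbers: the shift along the tool's x, y, z in units of 0.15 m (1.0 is 0.15 m), then the turn, a rotation vector about the tool's x, y, z in units of 60 degrees (1.0 is 60 degrees). In form: [[dx, dy, dz, rx, ry, rz], ...]. A call has 1 to 8 rows; each row is the pose to reach, as a shift and turn from the pose measured when the call began, along the tool's axes at that moment; what a row does not reach only later rows make up. A row lasts 1/10 s, in which the tool goes at most 50 mm and 8.59 degrees, less where a joint would pass 70% of its speed; a pose out of reach is approached as far as the arm can. A call with a number of a shift or a turn outside -1 to 1 is refused whole. A call with a gripper value outside its range is refused whole. "fingers" is the opening, from -1 (shut) to 1 (fully open), set as the call begins (left out, the last holds). The fingers move at their own pace and stop on an object; the grip force is fixed at half the most. Time passes only in rows, so rows that repeat a pose let the fingers close. It gives the time, the measured TCP pose, the force and the opening at its end, in the units of the state.
- sensors.get_obs(): the state, without advancing time (a new reading comes with each control period).
- vision.snapshot(name): name is "side" or "top" or "wrist"; returns a dict with "pixels" (480x640x3 uint8, red, green, blue), "fx", "fy", "cx", "cy" (pixels), "k1" (the pictures are not rectified: a ray, as slopes to the right and down, at radius r is drawn at 1 + k1 r^2 times it, then the intrinsics apply), "R" (3x3) and "t" (3): a world point X has camera coordinates R X + t. Camera axes: x right, y down, z forward; pixel columns grow to the right and rows downward; lengths in m; the calibration is good to about 2 mm. A picture is of the moment at which its call begins. There is no depth.
- ticket.close_job(): hands the job in, once; it reports no verdict.
The state is a dict: "clock": time; "joint_pos": joint angles; "qvel": joint speeds; "tau": joint torques, N m; "tool_pos": TCP position; "orientation": TCP orientation; "force": force on the tool from outside, world axes, zero at the start; "moment": the same for the moment, N m; "opening": finger opening in m.
Only numpy, scipy, OpenCV 4.12 (cv2) and the standard library are available. Lean on these libraries where they do the work, as an engineer would, in place of code of your own. Each camera call takes 0.05 s, during which the arm holds its last target.

## Working session

There is one attempt and no reset: what is moved stays moved. The work goes in short steps, Python scripts to look and compute and a tool call to move; the robot and the scene stay as the last step left them, time stands still between calls to the robot, and variables do not carry over. Pictures are saved under pics/ and viewed, and the job is handed in when it is done.

Besides the shell and the picture viewer there is one more tool, called after ">>>" in YAML: its name, and indented under it one key for each argument. drive_tool: Moves the arm, as the interface text tells. Shifts and turns lie within -1 to 1; 1 stands for 0.15 m of shift or 60 degrees of turn. Its arguments: {"type":"object","properties":{"moves":{"type":"array"},"fingers":{"type":"number"}},"required":["moves"]}

```bash
mkdir -p pics; ls; cat > h.py <<'E'
import numpy as np,cv2
from plant import sensors,vision,ticket,ctrl
def snap(n,f):
    s=vision.snapshot(n); cv2.imwrite('pics/'+f,cv2.cvtColor(s['pixels'],cv2.COLOR_RGB2BGR)); np.savez('pics/'+f+'.npz',**{k:np.array(v) for k,v in s.items()}); return s
def load(f): return dict(np.load('pics/'+f+'.npz'))
def ray(s,u,v):
    K=np.array([[s['fx'],0,s['cx']],[0,s['fy'],s['cy']],[0,0,1.]],float)
    xd=np.array([(u-s['cx'])/s['fx'],(v-s['cy'])/s['fy']],float); x=xd.copy()
    for _ in range(30): x=xd/(1+s['k1']*(x@x))
    R=np.array(s['R']);t=np.array(s['t']); return -R.T@t, R.T@np.array([x[0],x[1],1])
def onz(s,u,v,z):
    c,d=ray(s,u,v); return c+d*(z-c[2])/d[2]
def proj(s,X):
    p=np.array(s['R'])@np.array(X,float)+np.array(s['t']); x=p[:2]/p[2]; x=x*(1+s['k1']*(x@x))
    return np.array([s['fx']*x[0]+s['cx'],s['fy']*x[1]+s['cy']])
E
python3 - <<'E'
from h import *
for n in ['side','top','wrist']:
    s=snap(n,n+'0.png'); print(n,s['fx'],s['k1'],-np.array(s['R']).T@s['t'])
o=sensors.get_obs(); print(o, ctrl.tcp_to_grasp)
E
```

```text
pics
side 509.9365671662026 -0.09123128856147844 [0.07128329 0.81948396 0.58990785]
top 578.6701097198786 -0.15604862111193094 [0.46968919 0.01259867 1.37594996]
wrist 381.60707201845884 0.018911629627929097 [ 0.18406251 -0.65463411  0.38488287]
{'clock': 0.15, 'joint_pos': array([-5.06996041e+01,  2.05801323e+01,  6.45386650e-01, -1.40129405e-02,
       -7.01347630e+01, -1.65057826e+01]), 'qvel': array([ 0.01241202, -0.1363072 ,  0.25395469,  0.11352387,  0.11529375,
       -0.02921659]), 'tau': array([-2.29378878e-03, -5.83276463e+01,  2.93292099e+01,  7.00122178e+00,
        8.76232458e-03, -1.09360992e-04]), 'tool_pos': array([ 0.26131352, -0.62192617,  0.19395771]), 'orientation': array([-1.79992882e+02, -7.03874728e-02,  1.12789839e+02]), 'force': array([ 0.92785891, -0.3723913 , -0.20372102]), 'moment': array([ 0.03860157, -0.01561212, -0.00261716]), 'opening': 0.0875471762307736} 0.0188
```

View pics/top0.png

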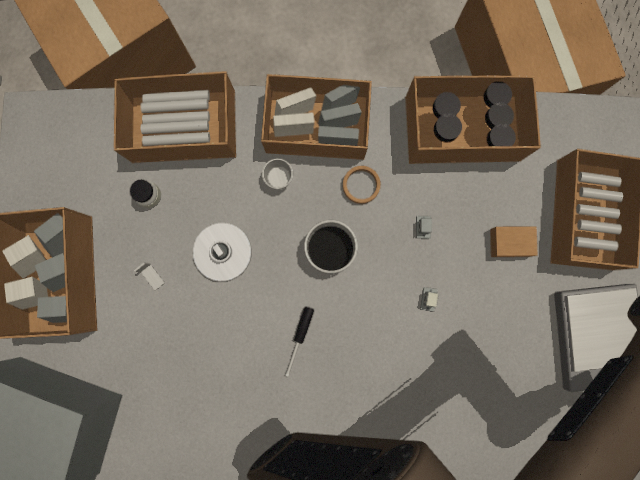

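View pics/side0.png

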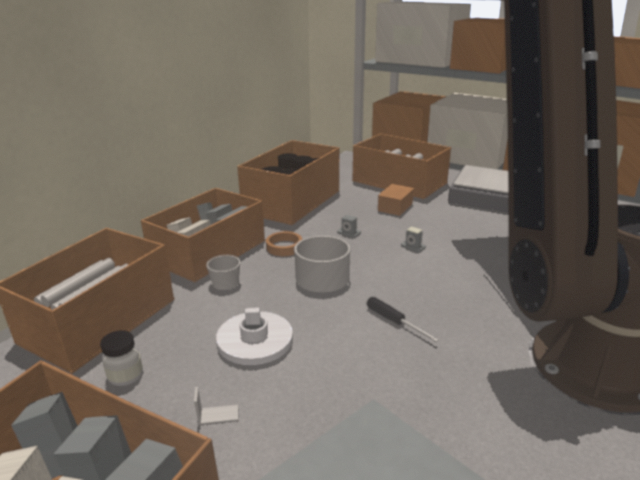

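View pics/wrist0.png

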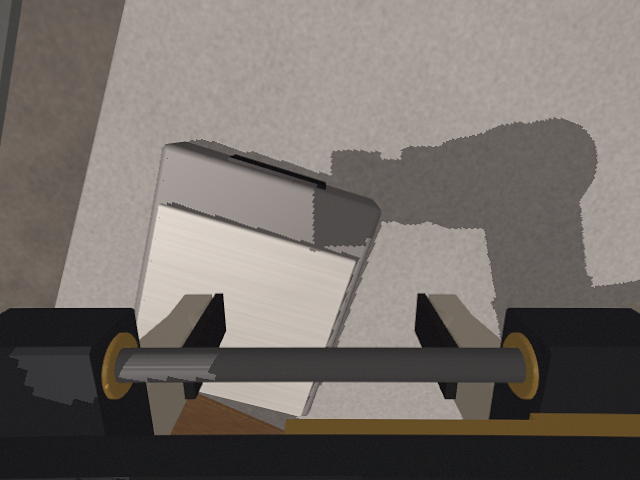

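The top view shows the tin at (330,246), the nested lids at (222,251), the tagged housing at (431,299) with a pale top, and the untagged one at (426,227). I'll zoom in and measure.

```bash
python3 - <<'E'
from h import *
im=cv2.imread('pics/top0.png'); 
a=cv2.resize(im[270:330,400:460],(400,400),interpolation=cv2.INTER_CUBIC); b=cv2.resize(im[215:290,185:260],(400,400),interpolation=cv2.INTER_CUBIC)
cv2.imwrite('pics/z1.png',np.hstack([a,b]))
im=cv2.imread('pics/side0.png'); 
a=cv2.resize(im[215:265,390:440],(400,400),interpolation=cv2.INTER_CUBIC); b=cv2.resize(im[290:370,210:300],(450,400),interpolation=cv2.INTER_CUBIC)[:,:400]
cv2.imwrite('pics/z2.png',np.hstack([a,b]))
s=load('top0.png')
for n,u,v,z in [('tin',330,246,.075),('tag',431,299,.048),('lid',222,251,.021),('tong',219,251,.073),('untag',426,227,.046)]:
    print(n,onz(s,u,v,z))
print(onz(s,431,299,.048)-onz(s,432,299,.048),onz(s,431,299,.048)-onz(s,431,300,.048))
E
```

```text
tin [ 0.57147557 -0.00299739  0.075     ]
tag [ 0.45307772 -0.23696715  0.048     ]
lid [0.56181709 0.25072008 0.021     ]
tong [0.55822373 0.24844449 0.073     ]
untag [ 0.61993154 -0.22626741  0.046     ]
[-6.15718961e-06  2.33131055e-03  0.00000000e+00] [ 2.30097715e-03 -9.70136560e-07  0.00000000e+00]
```

View pics/z1.png

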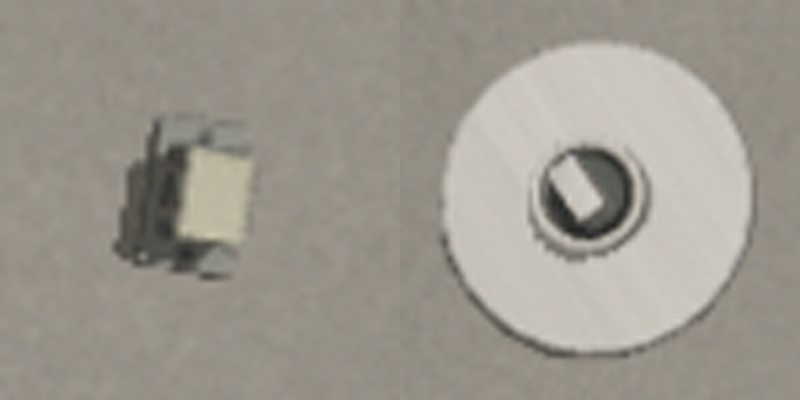

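View pics/z2.png

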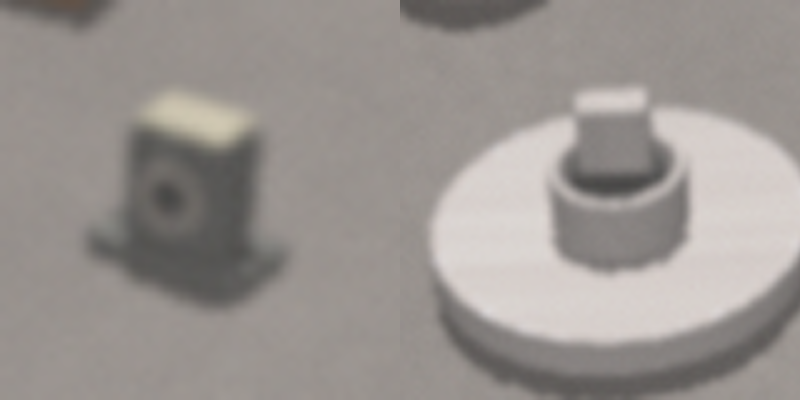

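The housing's foot runs roughly along image vertical (world x), with a slight lean. The tongue's long side leans about 30° from vertical. Next, subpixel measurements with masks.

```bash
python3 - <<'E'
from h import *
s=load('top0.png'); im=s['pixels'].astype(int); hsv=cv2.cvtColor(s['pixels'],cv2.COLOR_RGB2HSV)
def blob(f,x0,x1,y0,y1,mask,z):
    m=np.zeros(mask.shape,np.uint8); m[y0:y1,x0:x1]=mask[y0:y1,x0:x1]
    n,l,st,c=cv2.connectedComponentsWithStats(m); k=1+np.argmax(st[1:,4]); 
    ct,_=cv2.findContours((l==k).astype(np.uint8),0,cv2.CHAIN_APPROX_NONE); ct=max(ct,key=len)
    pts=np.array([onz(s,x,y,z)[:2] for y,x in zip(*np.where(l==k))])
    w,V=np.linalg.eigh(np.cov(pts.T)); ang=np.degrees(np.arctan2(V[1,1],V[0,1]))
    cp=np.array([onz(s,*p[0],z)[:2] for p in ct],np.float32)
    print(f,st[k],'cent',pts.mean(0).round(4),'longaxis',ang.round(1),'rect',[np.round(q,3) for q in cv2.minAreaRect(cp*1000)], 'circ',[np.round(q,2) for q in cv2.fitEllipse(cp*1000)])
g=im.sum(2)
blob('tag',420,445,285,315,(g>480).astype(np.uint8),.048)
blob('tong',210,229,240,262,(g>480).astype(np.uint8),.073)
blob('lid',185,260,215,290,(g>530).astype(np.uint8),.021)
print(im[235:255:5,290:375:3].sum(2)); print(im[299,418:446].sum(1)); print(im[251,208:234].sum(1))
E
```

```text
tag [427 293  11  13 112] cent [ 0.4526 -0.2394] longaxis 171.1 rect [array([ 452.849, -239.289]), array([21.329, 28.445]), np.float64(84.165)] circ [array([ 452.49, -239.52]), array([22.02, 32.3 ]), np.float64(80.76)]
tong [210 240  19  22 122] cent [0.5664 0.251 ] longaxis 174.3 rect [array([559.508, 248.534]), array([48.008, 41.266]), np.float64(1.145)] circ [array([561.11, 247.59]), array([46.53, 49.23]), np.float64(117.59)]
lid [ 193  223   58   58 2173] cent [0.5615 0.2513] longaxis 81.7 rect [array([560.842, 252.177]), array([133.058, 134.331]), np.float64(27.511)] circ [array([561.13, 252.12]), array([132.82, 133.9 ]), np.float64(6.33)]
[[427 440 432 437 428 393 500 247  97  88  80 102  90 101 102  94  51  50
   77  56 222 531 433 413 425 425 422 429 416]
 [427 428 435 425 260 439 331 101 112  86 106  85  88  97 101  73 100  84
   58  51  63 216 507 429 420 423 420 418 434]
 [426 439 425 294 252 560 191  97  95 103  95 103  98  82  94 104  99 101
   79  65  53 180 548 430 422 429 412 418 424]
 [427 423 431 251 253 534 219  96  92  85  88  97 103  79  94  90  96  93
  104  32  50 198 492 432 426 418 427 422 425]]
[428 254 256 227 216 225 165 185 226 386 532 537 540 537 535 534 541 533
 516 463 428 431 437 436 436 430 433 437]
[575 488 600 353 288 174 214 465 583 587 584 587 602 591 406 323 268 264
 259 145 296 543 504 384 534 585]
```

```bash
cat >> h.py <<'E'
from scipy.spatial.transform import Rotation as Ro
def plan(p,yaw):
    o=sensors.get_obs(); Rc=Ro.from_euler('xyz',o['orientation'],degrees=True)
    best=None
    for y in (yaw,yaw+180):
        Rt=Ro.from_euler('xyz',[180,0,y],degrees=True); rv=(Rc.inv()*Rt).as_rotvec(degrees=True)
        if best is None or np.linalg.norm(rv)<np.linalg.norm(best): best=rv
    d=np.asarray(p)-o['tool_pos']
    print('t',round(o['clock'],2),'pos',o['tool_pos'].round(4),'rpy',o['orientation'].round(2),'F',o['force'].round(1),'open',round(o['opening'],4),'q6',o['joint_pos'][5].round(1))
    print('shift',(Rc.inv().apply(d)/.15).round(4),'turn',(best/60).round(4))
E
python3 - <<'E'
from h import *
s=load('top0.png'); im=s['pixels'].astype(int); g=im.sum(2)
def ell(pts,z,n):
    cp=np.array([onz(s,*p,z)[:2] for p in pts])
    A=np.c_[2*cp,np.ones(len(cp))]; x=np.linalg.lstsq(A,(cp**2).sum(1),rcond=None)[0]
    r=np.sqrt(x[2]+x[:2]@x[:2]); print(n,x[:2].round(4),r.round(4),'res',np.std(np.linalg.norm(cp-x[:2],axis=1)-r).round(4))
# tin inner edge: radial scan for dark->bright
for c in [(331,248)]:
    P=[]
    gs=cv2.GaussianBlur(g.astype(np.float32),(0,0),.7)
    for a in np.linspace(0,2*np.pi,72,endpoint=False):
        rr=np.arange(15,32,.25); xs=c[0]+rr*np.cos(a); ys=c[1]+rr*np.sin(a)
        v=cv2.remap(gs,xs.astype(np.float32)[None],ys.astype(np.float32)[None],1)[0]
        k=np.argmax(v>320); 
        if v[k]>320: P.append((xs[k],ys[k]))
    ell(P,.075,'tin inner')
m=np.zeros(g.shape,np.uint8); m[242:262,213:225]=(g[242:262,213:225]>430)
n,l,st,ce=cv2.connectedComponentsWithStats(m); print(st,ce)
k=l[251,219]; pts=np.array([onz(s,x,y,.073)[:2] for y,x in zip(*np.where(l==k))]); w,V=np.linalg.eigh(np.cov(pts.T)); print('tong',pts.mean(0),np.degrees(np.arctan2(V[1,1],V[0,1])),np.sqrt(w*12))
plan([.4527,-.2393,.195],82.6)
E
```

```text
tin inner [ 0.5709 -0.0044] 0.0545 res 0.0004
[[     0      0    640    480 307093]
 [   213    242     10     14     77]
 [   222    242      3      1      3]
 [   213    257     12      5     27]] [[319.53554461 239.49587259]
 [217.07792208 248.75324675]
 [223.         242.        ]
 [218.03703704 259.77777778]]
tong [0.56329765 0.25295938] -152.07206557673334 [0.0137943  0.03166168]
t 0.15 pos [ 0.2613 -0.6219  0.194 ] rpy [-1.7999e+02 -7.0000e-02  1.1279e+02] F [ 0.9 -0.4 -0.2] open 0.0875 q6 -16.5
shift [ 1.8575  2.1644 -0.0049] turn [-4.000e-04 -1.100e-03  5.032e-01]
```

>>> drive_tool:
  moves:
    - [0.31,0.333,0,0,0,0.14]
    - [0.62,0.667,0,0,0,0.28]
    - [0.93,1,0,0,0,0.42]
    - [0.93,1,0,0,0,0.503]
  fingers: 1

```text
clock: 0.55
tool_pos: [0.3419, -0.4422, 0.1937]
orientation: [-179.9, -0.1, 82.2]
force: [0.9, -0.4, 0.1]
opening: 0.0874
```

```bash
python3 - <<'E'
from h import *
plan([.4527,-.2393,.195],82.6)
E
```

```text
t 0.55 pos [ 0.3419 -0.4422  0.1937] rpy [-1.7993e+02 -7.0000e-02  8.2250e+01] F [ 0.9 -0.4  0.1] open 0.0874 q6 -65.5
shift [ 1.4401  0.5494 -0.0073] turn [-0.0011 -0.0012 -0.0058]
```

>>> drive_tool:
  moves:
    - [0.32,0.12,0,0,0,0]
    - [0.64,0.24,0,0,0,0]
    - [0.96,0.37,0,0,0,0]
    - [0.96,0.37,0,0,0,0]

```text
clock: 0.95
tool_pos: [0.4183, -0.3033, 0.1941]
orientation: [-180.0, -0.1, 82.5]
force: [1.4, -0.4, -0.3]
opening: 0.088
```

```bash
python3 - <<'E'
from h import *
plan([.4527,-.2393,.195],82.6); print(sensors.get_obs()['joint_pos'])
snap('wrist','w1.png')
E
```

```text
t 0.95 pos [ 0.4183 -0.3033  0.1941] rpy [-1.7999e+02 -1.0000e-01  8.2500e+01] F [ 1.4 -0.4 -0.3] open 0.088 q6 -83.2
shift [ 0.4529  0.1715 -0.0053] turn [-0.0001 -0.0017 -0.0017]
[-14.23675253   5.62001151 -19.00253358  -0.10814466 -65.39699399
 -83.21871408]
```

View pics/w1.png

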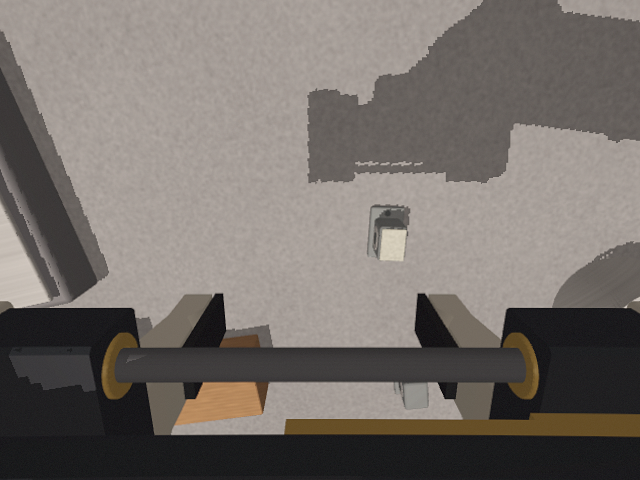

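The wrist view shows the tagged housing at (392,243), tag on top, nearly square to the jaws. I'll measure the tag in this view.

```bash
python3 - <<'E'
from h import *
s=load('w1.png'); im=s['pixels'].astype(int); g=im.sum(2)
m=np.zeros(g.shape,np.uint8); m[215:265,370:412]=(g[215:265,370:412]>600)
n,l,st,ce=cv2.connectedComponentsWithStats(m); k=1+np.argmax(st[1:,4]); print(st[k],ce[k])
ct,_=cv2.findContours((l==k).astype(np.uint8),0,cv2.CHAIN_APPROX_NONE)
cp=np.array([onz(s,*p[0],.048)[:2] for p in max(ct,key=len)],np.float32)*1000
print(cv2.minAreaRect(cp)); pts=np.array([onz(s,x,y,.048)[:2] for y,x in zip(*np.where(l==k))]); w,V=np.linalg.eigh(np.cov(pts.T)); print(pts.mean(0),np.degrees(np.arctan2(V[1,1],V[0,1])),np.sqrt(w*12))
t=load('top0.png'); print(proj(t,[*pts.mean(0),.048]))
E
```

```text
[382 231  24  19 231] [392.17316017 238.35930736]
((446.559814453125, -238.46780395507812), (20.598234176635742, 17.387489318847656), 82.43614959716797)
[ 0.44480382 -0.23934781] 116.92353685843058 [0.01681463 0.01986646]
[432.02246622 302.59862783]
```

```bash
python3 - <<'E'
from h import *
s=load('w1.png'); im=s['pixels'].astype(int); g=im.sum(2)
print(g[222:266:2,376:414:2])
cv2.imwrite('pics/z3.png',cv2.resize(cv2.imread('pics/w1.png')[195:275,350:430],(560,560),interpolation=cv2.INTER_CUBIC))
E
```

```text
[[227 216 218 219 219 219 225 221 221 221 220 221 219 236 305 295 278 499
  492]
 [240 223 217 213 218 220 217 221 217 215 218 220 218 220 278 296 281 496
  479]
 [290 236 214 277 279 272 266 259 237 236 235 229 227 224 212 272 497 488
  484]
 [354 234 325 376 382 335 298 272 254 347 384 272 271 239 349 283 502 490
  486]
 [374 260 386 505 586 580 579 581 586 587 585 580 569 572 583 445 509 489
  475]
 [357 286 392 552 603 602 615 603 617 609 606 605 602 605 614 486 420 469
  465]
 [310 305 397 561 602 599 605 608 619 611 609 611 601 602 611 414 424 472
  476]
 [312 322 397 569 602 596 598 580 591 592 620 599 593 592 590 411 461 484
  479]
 [375 279 406 569 616 613 610 600 602 602 602 602 596 590 588 384 484 488
  487]
 [381 295 397 591 608 596 614 613 605 594 603 602 593 588 606 438 491 505
  510]
 [430 291 396 608 609 601 598 594 587 590 604 611 590 592 605 428 495 499
  497]
 [432 289 395 607 602 606 590 611 605 605 598 605 608 598 571 439 483 474
  471]
 [410 310 427 595 602 604 605 594 599 612 615 610 599 602 559 448 487 485
  476]
 [370 339 452 603 593 599 602 590 597 604 598 587 596 605 522 467 485 480
  471]
 [254 362 503 590 605 596 597 596 600 595 595 599 591 602 503 476 475 473
  465]
 [242 377 497 587 599 598 593 602 587 599 610 607 603 605 428 480 483 482
  476]
 [270 388 550 594 599 592 599 618 614 590 596 604 602 617 434 475 478 483
  485]
 [356 391 568 590 583 584 592 604 602 587 598 605 593 612 389 476 487 484
  477]
 [462 378 568 607 599 603 597 584 593 575 580 578 587 614 465 489 485 470
  468]
 [474 464 476 517 549 506 504 527 547 550 572 554 595 585 472 492 495 485
  482]
 [471 474 487 499 490 489 485 477 471 465 469 473 480 470 476 492 485 483
  496]
 [474 474 480 478 478 479 479 470 478 482 468 483 491 476 484 465 467 472
  484]]
```

View pics/z3.png

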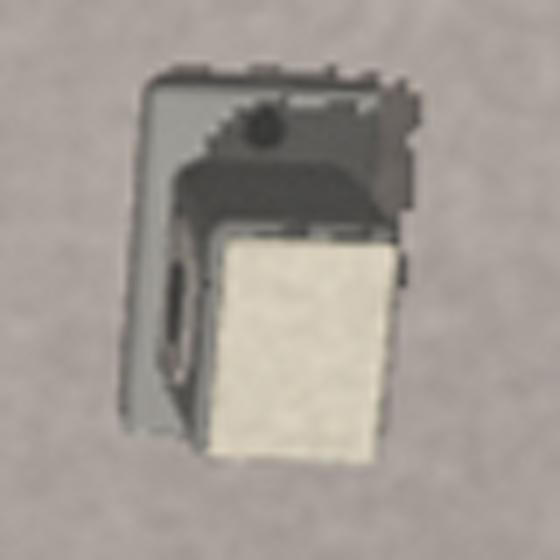

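```bash
python3 - <<'E'
from h import *
s=load('w1.png'); im=s['pixels'].astype(int); g=im.sum(2)
m=np.zeros(g.shape,np.uint8); m[226:264,378:410]=(g[226:264,378:410]>548)
n,l,st,ce=cv2.connectedComponentsWithStats(m); k=1+np.argmax(st[1:,4]); print(st[k],ce[k])
ct,_=cv2.findContours((l==k).astype(np.uint8),0,cv2.CHAIN_APPROX_NONE)
cp=np.array([onz(s,*p[0],.048)[:2] for p in max(ct,key=len)],np.float32)*1000
print(cv2.minAreaRect(cp)); pts=np.array([onz(s,x,y,.048)[:2] for y,x in zip(*np.where(l==k))]); w,V=np.linalg.eigh(np.cov(pts.T)); print(pts.mean(0),np.degrees(np.arctan2(V[1,1],V[0,1])),np.sqrt(w*12))
t=load('top0.png'); print(proj(t,[*pts.mean(0),.048]))
plan([.452,-.2392,.11],78)
E
```

```text
[380 230  26  31 713] [392.49789621 244.68302945]
((451.380615234375, -239.66050720214844), (21.732358932495117, 29.543201446533203), 81.4000473022461)
[ 0.4510015  -0.23950152] 170.44883351410792 [0.02170554 0.02970609]
[432.08754032 299.90511591]
t 1.0 pos [ 0.4178 -0.3043  0.1941] rpy [-1.7997e+02 -8.0000e-02  8.2500e+01] F [ 1.4 -0.6  0.3] open 0.088 q6 -83.1
shift [0.4595 0.1694 0.561 ] turn [-0.0006 -0.0014  0.0749]
```

>>> drive_tool:
  moves:
    - [0.24,0.08,0.1,0,0,0.02]
    - [0.46,0.17,0.3,0,0,0.025]
    - [0.46,0.17,0.55,0,0,0.025]
    - [0.46,0.17,0.6,0,0,0.025]
  fingers: 0.4

```text
clock: 1.4
tool_pos: [0.4493, -0.2384, 0.1005]
orientation: [-179.6, -0.1, 81.0]
force: [-0.1, -0.3, 0.2]
opening: 0.0636
```

```bash
python3 - <<'E'
from h import *
plan([.452,-.2394,.015],81)
snap('wrist','w2.png')
E
```

```text
t 1.4 pos [ 0.4493 -0.2384  0.1005] rpy [-1.796e+02 -1.200e-01  8.100e+01] F [-0.1 -0.3  0.2] open 0.0636 q6 -93.0
shift [-0.0049  0.0225  0.57  ] turn [-0.0067 -0.002  -0.    ]
```

View pics/w2.png

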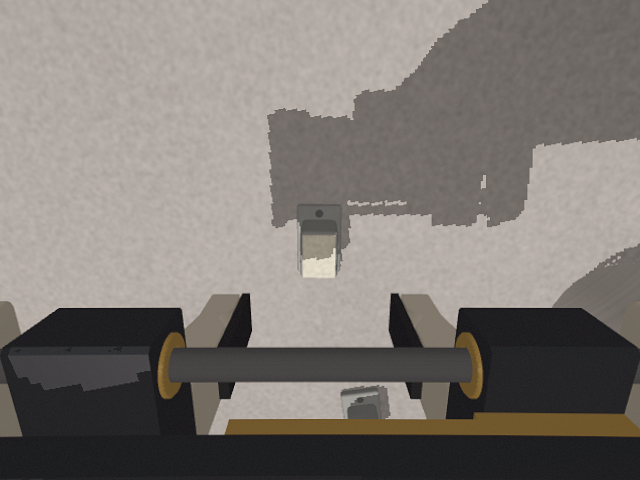

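The housing at (320,245) is centred between the fingers and square to them. Descending and gripping.

>>> drive_tool:
  moves:
    - [-0.005,0.02,0.25,-0.006,-0.002,0]
    - [-0.005,0.022,0.45,-0.006,-0.002,0]
    - [-0.005,0.022,0.57,-0.006,-0.002,0]
    - [-0.005,0.022,0.57,-0.006,-0.002,0]

```text
clock: 1.85
tool_pos: [0.4509, -0.2412, 0.0148]
orientation: [-179.8, 0.0, 80.9]
force: [-0.5, 0.0, 0.4]
opening: 0.0613
```

>>> drive_tool:
  moves:
    - [0,0,0,0,0,0]
    - [0,0,0,0,0,0]
    - [0,0,0,0,0,0]
    - [0,0,0,0,0,0]
    - [0,0,0,0,0,0]
  fingers: -1

```text
clock: 2.35
tool_pos: [0.4513, -0.2413, 0.0154]
orientation: [-179.9, 0.0, 80.9]
force: [-0.0, 0.3, 0.2]
opening: 0.0267
```

```bash
python3 - <<'E'
from h import *
plan([.452,-.2394,.015],81)
snap('wrist','w3.png')
E
```

```text
t 2.35 pos [ 0.4513 -0.2413  0.0154] rpy [-1.7986e+02  4.0000e-02  8.0880e+01] F [-0.   0.3  0.2] open 0.0267 q6 -93.1
shift [0.013  0.0026 0.003 ] turn [-0.0023  0.0007 -0.002 ]
```

View pics/w3.png

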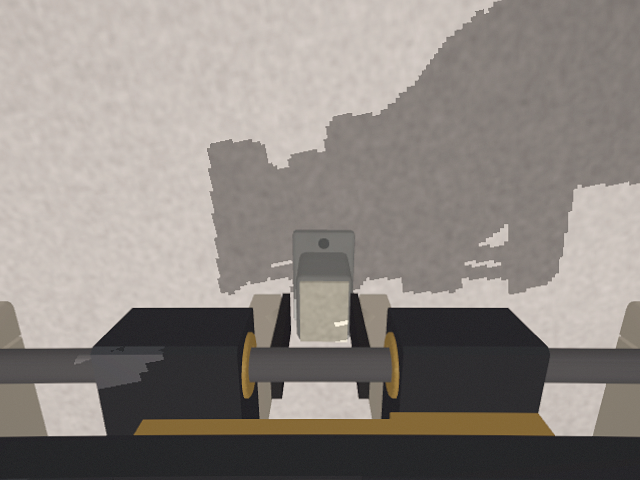

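```bash
python3 - <<'E'
from h import *
s=load('w3.png'); print(onz(s,324,340,.048),onz(s,324,279,.048)); print(proj(s,[.4513,-.2413,.0154]),proj(s,[.4513,-.2413,.034]),proj(s,[.4513,-.2413,.048]))
plan([.4513,-.2413,.19],81)
E
```

```text
[ 0.46566541 -0.24185643  0.048     ] [ 0.43489583 -0.23701909  0.048     ]
[320.26918517 284.50097295] [320.31802798 299.52570362] [320.36130686 312.83406645]
t 2.4 pos [ 0.4512 -0.2412  0.0153] rpy [-1.7984e+02  4.0000e-02  8.0880e+01] F [ 0.9  1.4 -0.4] open 0.0231 q6 -93.1
shift [-0.0015 -0.0023 -1.165 ] turn [-0.0027  0.0007 -0.002 ]
```

>>> drive_tool:
  moves:
    - [0,0,-0.1,0,0,0]
    - [0,0,-0.3,0,0,0]
    - [0,0,-0.55,0,0,0]
    - [0,0,-0.8,0,0,0]
    - [0,0,-0.85,0,0,0]

```text
clock: 2.9
tool_pos: [0.4541, -0.2418, 0.1475]
orientation: [179.7, 0.1, 80.9]
force: [-0.2, 0.5, -1.2]
opening: 0.0006
```

```bash
python3 - <<'E'
from h import *
plan([.571,-.0044,.14],81)
E
```

```text
t 2.9 pos [ 0.4541 -0.2418  0.1475] rpy [1.7974e+02 9.0000e-02 8.0940e+01] F [-0.2  0.5 -1.2] open 0.0006 q6 -93.1
shift [1.686  0.5203 0.0494] turn [ 0.0043  0.0015 -0.001 ]
```

```bash
python3 - <<'E'
from h import *
snap('wrist','w4.png');snap('top','t4.png'); snap('side','s4.png')
a=cv2.resize(cv2.imread('pics/s4.png')[180:300,340:500],(640,480)); cv2.imwrite('pics/z4.png',a)
E
```

```text
(no output)
```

View pics/w4.png

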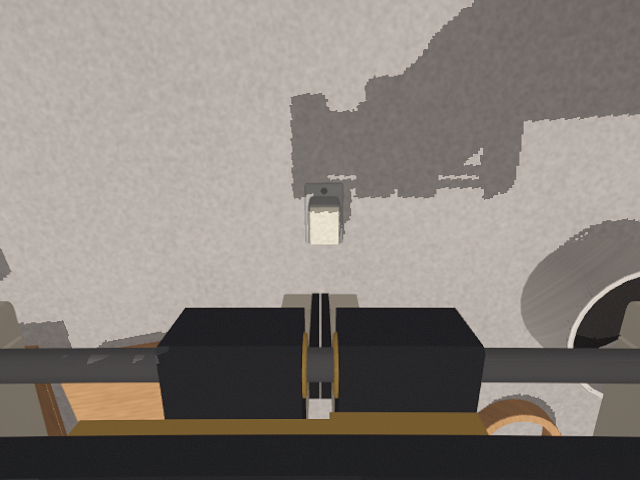

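View pics/z4.png

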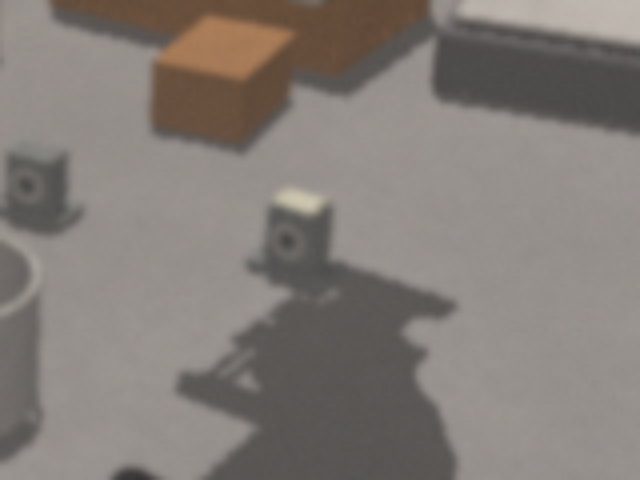

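```bash
python3 - <<'E'
from h import *
s=load('w4.png'); o=sensors.get_obs(); Rc=Ro.from_euler('xyz',o['orientation'],degrees=True)
for P in [(0,0,0),(0,-.0095,0),(0,.0095,0),(0,0,-.0188),(0,-.0095,-.0188),(0,.0095,-.0188),(0,0,-.04),(0,-.0095,-.04)]:
    print(P,proj(s,o['tool_pos']+Rc.apply(P)).round(1))
im=s['pixels'].astype(int); g=im.sum(2)
m=np.zeros(g.shape,np.uint8); m[200:246,300:345]=(g[200:246,300:345]>548)
n,l,st,ce=cv2.connectedComponentsWithStats(m); k=1+np.argmax(st[1:,4]); print(st[k],ce[k])
pts=np.array([onz(s,x,y,.048)[:2] for y,x in zip(*np.where(l==k))]);print(pts.mean(0))
c=-np.array(s['R']).T@s['t']; print('cam in tool',Rc.inv().apply(c-o['tool_pos']),'axis',Rc.inv().apply(np.array(s['R'])[2]))
E
python3 -c "
import cv2;a=cv2.imread('pics/w4.png')[270:440,240:400];cv2.imwrite('pics/z5.png',cv2.resize(a,(640,680))[:600])
a=cv2.imread('pics/t4.png')[180:360,240:480];cv2.imwrite('pics/z6.png',cv2.resize(a,(800,600)))"
```

```text
(0, 0, 0) [321.3 276.7]
(0, -0.0095, 0) [321.3 260.6]
(0, 0.0095, 0) [321.2 292.4]
(0, 0, -0.0188) [321.4 291.2]
(0, -0.0095, -0.0188) [321.4 273.8]
(0, 0.0095, -0.0188) [321.3 308.1]
(0, 0, -0.04) [321.5 311.2]
(0, -0.0095, -0.04) [321.6 292.1]
[310 211  29  35 927] [323.61272923 228.03667745]
[ 0.45032171 -0.23855648]
cam in tool [-0.00080541 -0.08231861 -0.19513461] axis [-4.86610948e-05  3.10524134e-01  9.50565495e-01]
```

View pics/z5.png

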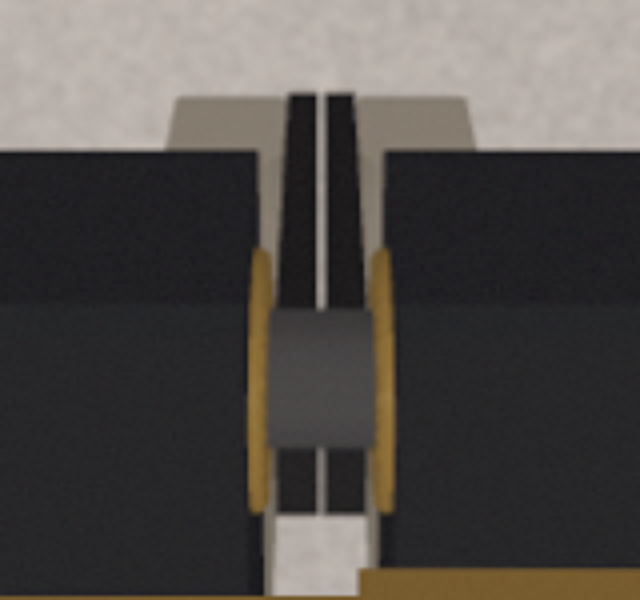

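View pics/z6.png

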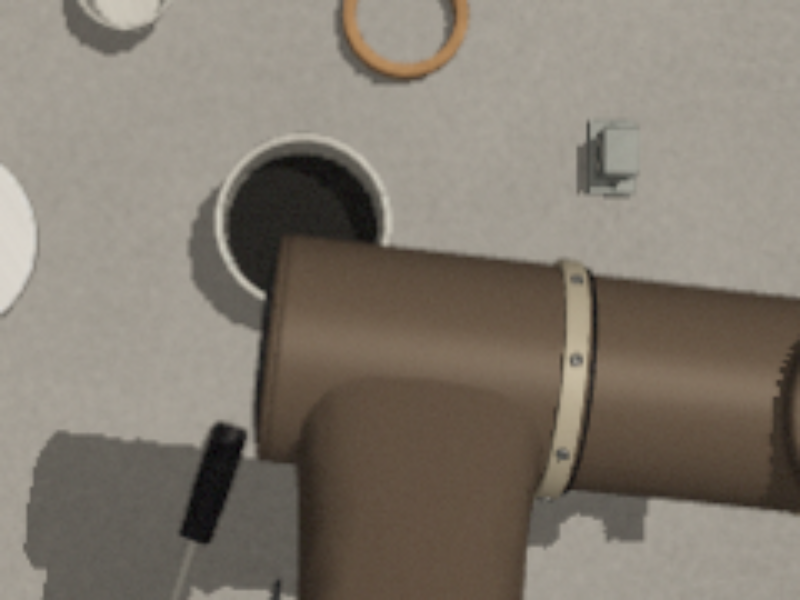

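The grasp missed: the fingers closed to zero and the housing didn't move. In the wrist view the finger tips end at row 293, which by finger spacing puts them about 39 mm short of the reported TCP. I'll check that in the side view.

```bash
python3 - <<'E'
from h import *
s=load('s4.png'); o=sensors.get_obs(); print(o['tool_pos'],o['opening'])
for dz in (0,.02,.04,.06): print(dz,proj(s,o['tool_pos']+[0,0,dz]).round(1))
cv2.imwrite('pics/z7.png',cv2.resize(cv2.imread('pics/s4.png')[60:300,320:600],(700,600)))
E
```

```text
[ 0.45156824 -0.24091381  0.14285673] 0.0006061250176855455
0 [417.4 192.4]
0.02 [418.  184.3]
0.04 [418.7 176.2]
0.06 [419.4 167.9]
```

View pics/z7.png

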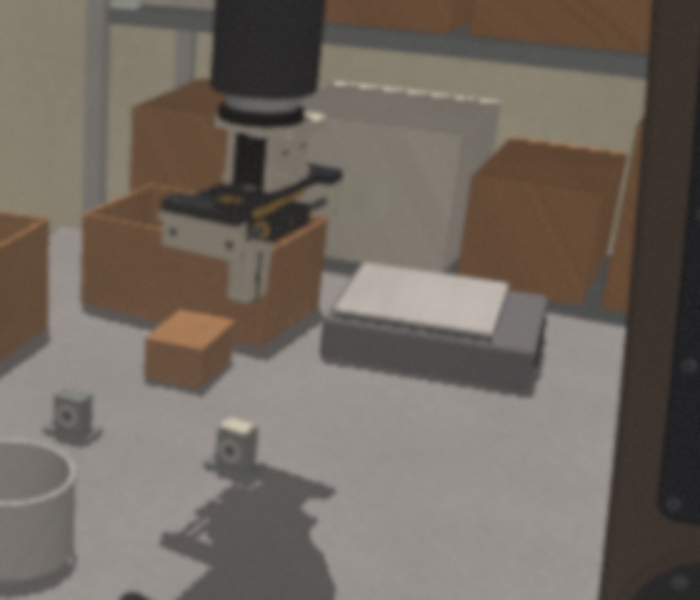

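```bash
cat >> h.py <<'E'
OFF=0.040  # real finger tips lie this much short of the reported TCP
_plan=plan
def plan(p,yaw): _plan(np.array(p,float)-[0,0,OFF],yaw)
E
python3 - <<'E'
from h import *
s=load('s4.png'); o=sensors.get_obs()
for dy in (0,.01,.02,.03): print(dy,proj(s,o['tool_pos']+[0,dy,.04]).round(1),proj(s,o['tool_pos']+[0.0095,dy,.04]).round(1))
plan([.4515,-.239,.015],81)
E
```

```text
0 [418.7 176.2] [414.8 175.5]
0.01 [417.1 177.5] [413.2 176.8]
0.02 [415.5 178.8] [411.6 178.1]
0.03 [413.8 180.2] [409.9 179.4]
t 3.05 pos [ 0.4516 -0.2409  0.1429] rpy [-1.799e+02  2.000e-02  8.088e+01] F [ 0.2 -1.4  0. ] open 0.0006 q6 -93.1
shift [ 1.280e-02 -5.000e-04  1.119e+00] turn [-0.0017  0.0003 -0.002 ]
```

Side view agrees: the tips sit around row 180, against a reported-TCP projection of row 192. So I'll treat the real tips as about 38-40 mm above the reported TCP, and grasp again deeper.

>>> drive_tool:
  moves:
    - [0.013,0,0,0,0,0]
    - [0.013,0,0,0,0,0]
    - [0.013,0,0,0,0,0]
    - [0.013,0,0.3,0,0,0]
    - [0.013,0,0.6,0,0,0]
    - [0.013,0,0.85,0,0,0]
    - [0.013,0,0.95,0,0,0]
    - [0.013,0,0.95,0,0,0]
  fingers: 0.2

```text
clock: 3.85
tool_pos: [0.4492, -0.2387, -0.0026]
orientation: [-179.5, 0.0, 80.9]
force: [1.5, 0.0, 0.2]
opening: 0.0521
```

```bash
python3 - <<'E'
from h import *
plan([.4515,-.239,.015],81); snap('wrist','w5.png')
E
```

```text
t 3.85 pos [ 0.4492 -0.2387 -0.0026] rpy [-1.7954e+02  2.0000e-02  8.0860e+01] F [1.5 0.  0.2] open 0.0521 q6 -93.3
shift [0.0003 0.0168 0.1495] turn [-0.0076  0.0004 -0.0023]
```

View pics/w5.png

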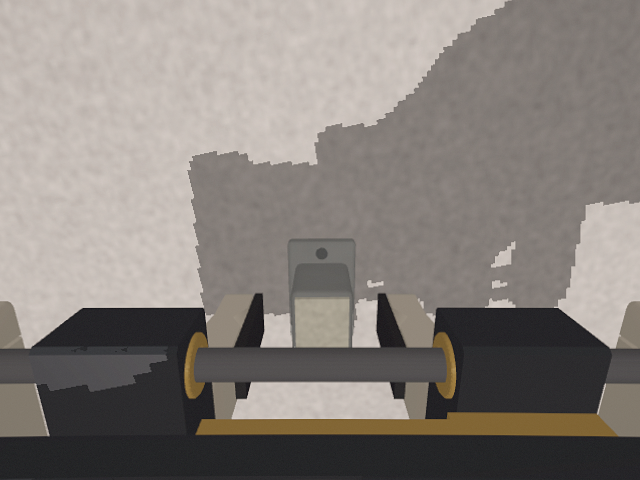

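The housing is straddled between the pads with no contact, even though the reported TCP is below the bench, which confirms the offset. Lowering and closing.

>>> drive_tool:
  moves:
    - [0,0.016,0.08,-0.007,0,0]
    - [0,0.016,0.14,-0.007,0,0]
    - [0,0.016,0.14,-0.007,0,0]

```text
clock: 4.2
tool_pos: [0.4526, -0.2393, -0.022]
orientation: [179.9, 0.0, 80.9]
force: [-0.5, -0.9, 0.3]
opening: 0.0523
```

>>> drive_tool:
  moves:
    - [0,0,0,0,0,0]
    - [0,0,0,0,0,0]
    - [0,0,0,0,0,0]
    - [0,0,0,0,0,0]
    - [0,0,0,0,0,0]
    - [0,0,0,0,0,0]
    - [0,0,0,0,0,0]
  fingers: -1

```text
clock: 4.9
tool_pos: [0.453, -0.2393, -0.0216]
orientation: [179.9, 0.0, 80.9]
force: [-0.9, 1.8, 5.6]
opening: 0.026
```

```bash
python3 - <<'E'
from h import *
plan([.4515,-.239,.16],81); snap('wrist','w6.png'); plan([.4515,-.239,.16],81)
E
```

```text
t 4.9 pos [ 0.453  -0.2393 -0.0216] rpy [1.7988e+02 3.0000e-02 8.0900e+01] F [-0.9  1.8  5.6] open 0.026 q6 -93.3
shift [-2.000e-04 -7.800e-03 -9.437e-01] turn [ 0.002   0.0006 -0.0017]
t 4.95 pos [ 0.453  -0.2393 -0.0216] rpy [1.7988e+02 3.0000e-02 8.0890e+01] F [-0.8  1.2  5.1] open 0.0258 q6 -93.3
shift [-3.000e-04 -7.800e-03 -9.439e-01] turn [ 0.002   0.0006 -0.0018]
```

View pics/w6.png

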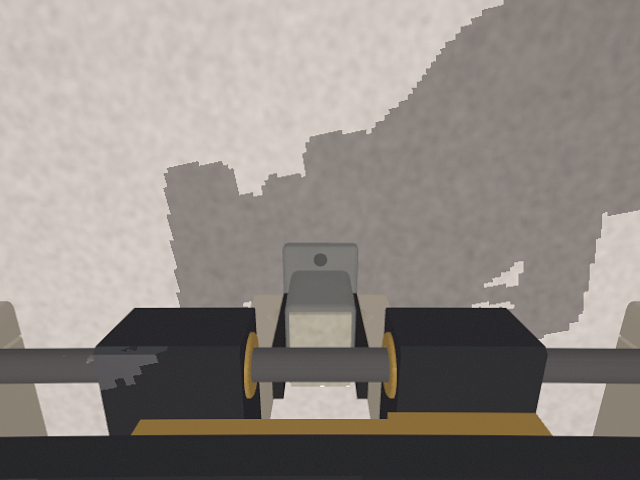

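Gripped at 26 mm. Lifting.

>>> drive_tool:
  moves:
    - [0,0,-0.1,0,0,0]
    - [0,0,-0.3,0,0,0]
    - [0,0,-0.55,0,0,0]
    - [0,0,-0.8,0,0,0]
    - [0,0,-0.85,0,0,0]

```text
clock: 5.45
tool_pos: [0.4549, -0.2398, 0.11]
orientation: [179.5, 0.1, 80.9]
force: [0.6, -0.3, -2.4]
opening: 0.0257
```

```bash
python3 - <<'E'
from h import *
plan([.571,-.0044,.146],81)
E
```

```text
t 5.45 pos [ 0.4549 -0.2398  0.11  ] rpy [1.7952e+02 7.0000e-02 8.0930e+01] F [ 0.6 -0.3 -2.4] open 0.0257 q6 -93.3
shift [1.6718 0.5164 0.029 ] turn [ 0.008   0.0011 -0.0012]
```

>>> drive_tool:
  moves:
    - [0.2,0.06,0,0,0,0]
    - [0.45,0.14,0,0,0,0]
    - [0.7,0.22,0,0,0,0]
    - [0.95,0.29,0,0,0,0]
    - [1.0,0.31,0,0,0,0]

```text
clock: 5.95
tool_pos: [0.5256, -0.0962, 0.1094]
orientation: [179.5, 0.1, 81.1]
force: [0.5, 0.8, -1.7]
opening: 0.0257
```

```bash
python3 - <<'E'
from h import *
plan([.571,-.0044,.146],81)
E
```

```text
t 5.95 pos [ 0.5256 -0.0962  0.1094] rpy [1.7954e+02 5.0000e-02 8.1070e+01] F [ 0.5  0.8 -1.7] open 0.0257 q6 -109.9
shift [0.6515 0.2041 0.0238] turn [0.0077 0.0009 0.0011]
```

>>> drive_tool:
  moves:
    - [0.25,0.08,0,0.004,0,0]
    - [0.5,0.16,0,0.008,0,0]
    - [0.65,0.204,0,0.008,0,0]
    - [0.65,0.204,0,0.008,0,0]
    - [0.65,0.204,0,0.008,0,0]

```text
clock: 6.45
tool_pos: [0.5701, -0.0046, 0.1084]
orientation: [-179.9, 0.1, 81.1]
force: [0.5, -0.2, -2.5]
opening: 0.0261
```

```bash
python3 - <<'E'
from h import *
plan([.571,-.0044,.026],81); snap('wrist','w7.png')
E
```

```text
t 6.45 pos [ 0.5701 -0.0046  0.1084] rpy [-1.7986e+02  1.0000e-01  8.1100e+01] F [ 0.5 -0.2 -2.5] open 0.0261 q6 -118.1
shift [0.0038 0.0076 0.8162] turn [-0.0023  0.0016  0.0017]
```

View pics/w7.png

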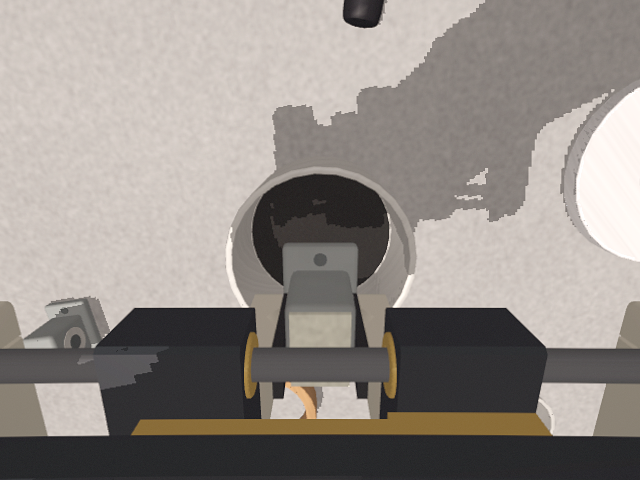

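The housing is held squarely over the tin, with the mouth centred at about column 321. Lowering it in.

>>> drive_tool:
  moves:
    - [0.004,0.008,0.15,0,0,0]
    - [0.004,0.008,0.35,0,0,0]
    - [0.004,0.008,0.55,0,0,0]
    - [0.004,0.008,0.7,0,0,0]
    - [0.004,0.008,0.77,0,0,0]
    - [0.004,0.008,0.8,0,0,0]
    - [0.004,0.008,0.805,0,0,0]
    - [0.004,0.008,0.805,0,0,0]

```text
clock: 7.3
tool_pos: [0.5717, -0.0049, -0.0111]
orientation: [-180.0, 0.1, 81.1]
force: [0.3, -0.0, -2.1]
opening: 0.026
```

```bash
python3 - <<'E'
from h import *
plan([.571,-.0044,.026],81)
E
```

```text
t 7.3 pos [ 0.5717 -0.0049 -0.0111] rpy [-1.7996e+02  6.0000e-02  8.1050e+01] F [ 0.3 -0.  -2.1] open 0.026 q6 -118.1
shift [ 0.0027 -0.0051  0.0195] turn [-0.0006  0.001   0.0009]
```

>>> drive_tool:
  moves:
    - [0,0,0.01,0,0,0]
    - [0,0,0.018,0,0,0]
    - [0,0,0.02,0,0,0]

```text
clock: 7.6
tool_pos: [0.572, -0.0048, -0.0136]
orientation: [180.0, 0.0, 81.1]
force: [-1.4, 1.0, 5.1]
opening: 0.0259
```

>>> drive_tool:
  moves:
    - [0,0,0,0,0,0]
    - [0,0,0,0,0,0]
    - [0,0,0,0,0,0]
    - [0,0,0,0,0,0]
  fingers: -0.2

```text
clock: 8.0
tool_pos: [0.5721, -0.0047, -0.0135]
orientation: [180.0, 0.0, 81.1]
force: [0.8, -0.7, 0.4]
opening: 0.0349
```

>>> drive_tool:
  moves:
    - [0,0,-0.2,0,0,0]
    - [0,0,-0.5,0,0,0]
    - [0,0,-0.8,0,0,0]
    - [0,0,-1,0,0,0]
    - [0,0,-1,0,0,0]

```text
clock: 8.5
tool_pos: [0.5751, -0.0041, 0.1417]
orientation: [179.5, -0.1, 81.1]
force: [0.7, -0.3, -0.4]
opening: 0.035
```

```bash
python3 - <<'E'
from h import *
plan([.5625,.251,.22],121); snap('wrist','w8.png')
E
```

```text
t 8.5 pos [ 0.5751 -0.0041  0.1417] rpy [ 1.7952e+02 -1.3000e-01  8.1110e+01] F [ 0.7 -0.3 -0.4] open 0.035 q6 -118.1
shift [ 1.6681 -0.3434 -0.2541] turn [ 0.0085  0.0007 -0.6648]
```

View pics/w8.png

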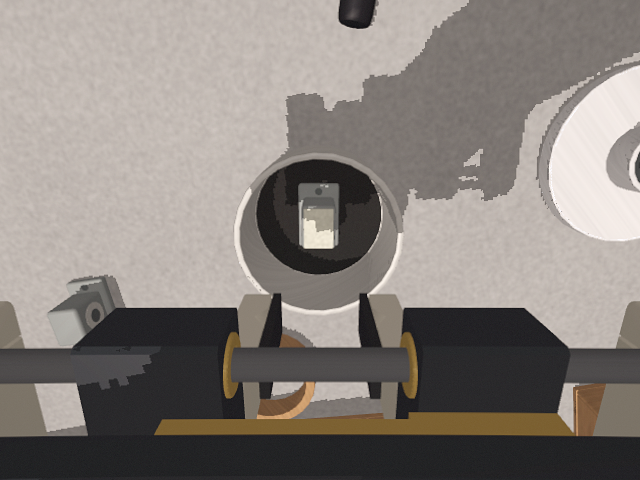

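The housing stands upright in the tin at (320,218). Moving over the lids.

>>> drive_tool:
  moves:
    - [0.3,-0.06,-0.25,0,0,-0.13]
    - [0.6,-0.12,-0.25,0,0,-0.26]
    - [0.85,-0.17,-0.25,0.008,0,-0.4]
    - [0.85,-0.17,-0.25,0.008,0,-0.53]
    - [0.85,-0.17,-0.25,0.008,0,-0.665]
  fingers: 0.3

```text
clock: 9.05
tool_pos: [0.567, 0.127, 0.175]
orientation: [-179.7, -0.1, 121.4]
force: [0.4, -0.1, -0.5]
opening: 0.0569
```

```bash
python3 - <<'E'
from h import *
plan([.5625,.251,.22],121)
E
```

```text
t 9.05 pos [0.567 0.127 0.175] rpy [-1.7969e+02 -7.0000e-02  1.2143e+02] F [ 0.4 -0.1 -0.5] open 0.0569 q6 -90.4
shift [ 0.7213  0.4051 -0.0347] turn [-0.0052 -0.0012  0.0072]
```

>>> drive_tool:
  moves:
    - [0.3,0.17,0,0,0,0]
    - [0.6,0.34,0,-0.005,0,0.007]
    - [0.72,0.405,0,-0.005,0,0.007]
    - [0.72,0.405,0,-0.005,0,0.007]
    - [0.72,0.405,0,-0.005,0,0.007]

```text
clock: 9.55
tool_pos: [0.5617, 0.251, 0.1731]
orientation: [-179.8, -0.1, 121.1]
force: [0.4, -0.3, -0.1]
opening: 0.057
```

```bash
python3 - <<'E'
from h import *
plan([.5625,.251,.22],121); snap('wrist','w9.png'); snap('top','t9.png')
cv2.imwrite('pics/z9.png',cv2.resize(cv2.imread('pics/w9.png')[120:300,220:420],(800,720))[:600])
E
```

```text
t 9.55 pos [0.5617 0.251  0.1731] rpy [-1.7983e+02 -6.0000e-02  1.2108e+02] F [ 0.4 -0.3 -0.1] open 0.057 q6 -101.1
shift [-0.0026  0.0044 -0.0459] turn [-0.0028 -0.001   0.0013]
```

View pics/w9.png

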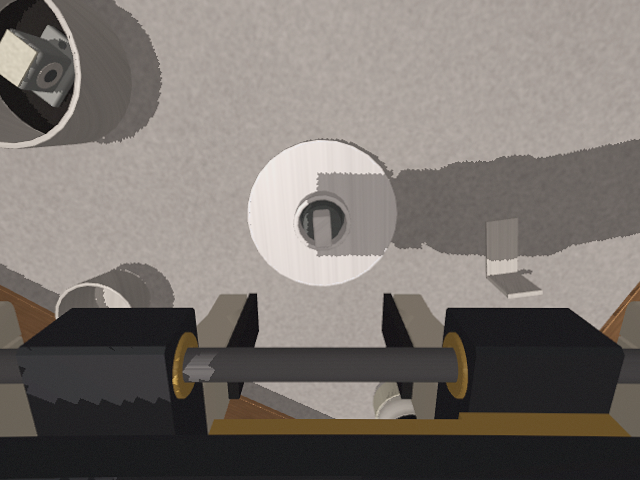

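View pics/z9.png

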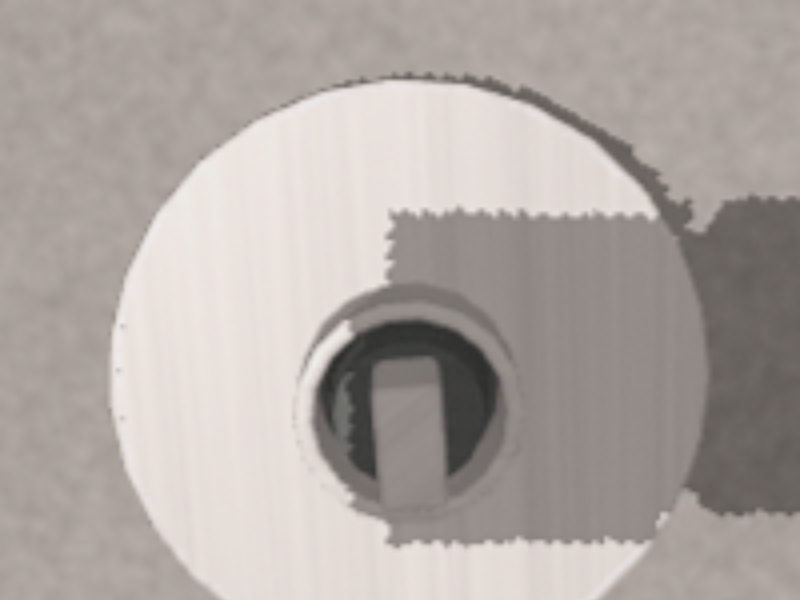

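The wrist view shows the tongue's top face at zoom corners (373,385), (440,383), (447,505), (383,508). I'll cast those corners and fit the plate circle.

```bash
python3 - <<'E'
from h import *
s=load('w9.png')
C=[(373,385),(440,383),(447,505),(383,508)]
P=np.array([onz(s,220+(x-1.5)/4,120+(y-1.5)/4,.073)[:2] for x,y in C]); print(P.round(4)); print('cen',P.mean(0).round(4))
for a,b in((0,3),(1,2),(0,1),(3,2)):
    d=P[b]-P[a]; print(np.linalg.norm(d).round(4),np.degrees(np.arctan2(d[1],d[0]))%180)
g=s['pixels'].astype(int).sum(2)
# plate edge (z=.033+... top face of plate: 18+3=.021)
e=[]
gs=cv2.GaussianBlur(g.astype(np.float32),(0,0),1)
for a in np.radians(np.arange(90,260,4)):
    rr=np.arange(55,95,.25); xs=322+rr*np.cos(a); ys=212+rr*np.sin(a)
    v=cv2.remap(gs,xs.astype(np.float32)[None],ys.astype(np.float32)[None],1)[0]; k=np.argmin(np.diff(v)); e.append((xs[k],ys[k]))
cp=np.array([onz(s,*p,.021)[:2] for p in e]); A=np.c_[2*cp,np.ones(len(cp))]; x=np.linalg.lstsq(A,(cp**2).sum(1),rcond=None)[0]; r=np.sqrt(x[2]+x[:2]@x[:2]); print('plate',x[:2],r,np.std(np.linalg.norm(cp-x[:2],axis=1)-r))
E
```

```text
[[0.5518 0.2392]
 [0.5447 0.2502]
 [0.5653 0.2645]
 [0.5724 0.2539]]
cen [0.5585 0.252 ]
0.0253 35.29558956911399
0.0251 34.726009154033655
0.0131 122.79530246747441
0.0128 123.85396482873166
plate [0.55951768 0.25238086] 0.06844952179982043 0.00023173072308321858
```

```bash
python3 - <<'E'
from h import *
plan([.559,.252,.053],124.5)
E
```

```text
t 9.65 pos [0.5622 0.25   0.1739] rpy [-1.7990e+02 -7.0000e-02  1.2098e+02] F [0.8 0.2 1.1] open 0.057 q6 -101.1
shift [ 0.0212 -0.0091  1.0725] turn [-0.0017 -0.0011 -0.0586]
```

>>> drive_tool:
  moves:
    - [0.02,-0.01,0.2,0,0,-0.058]
    - [0.02,-0.01,0.45,0,0,-0.058]
    - [0.02,-0.01,0.65,0,0,-0.058]
    - [0.02,-0.01,0.7,0,0,-0.058]
    - [0.02,-0.01,0.7,0,0,-0.058]

```text
clock: 10.15
tool_pos: [0.5588, 0.2505, 0.0681]
orientation: [-179.8, -0.0, 124.4]
force: [0.3, 0.3, -0.4]
opening: 0.0574
```

```bash
python3 - <<'E'
from h import *
plan([.559,.252,.053],124.5);snap('wrist','w10.png')
E
```

```text
t 10.15 pos [0.5588 0.2505 0.0681] rpy [-1.7976e+02 -4.0000e-02  1.2441e+02] F [ 0.3  0.3 -0.4] open 0.0574 q6 -97.9
shift [0.0075 0.0082 0.3673] turn [-0.0039 -0.0007 -0.0016]
```

View pics/w10.png

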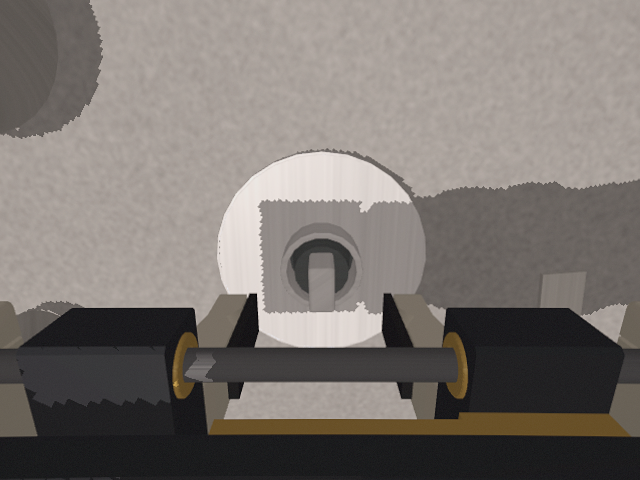

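The tongue at (321,285) is centred and square to the fingers. Descending and closing.

>>> drive_tool:
  moves:
    - [0.008,0.008,0.18,-0.004,0,0]
    - [0.008,0.008,0.3,-0.004,0,0]
    - [0.008,0.008,0.36,-0.004,0,0]
    - [0.008,0.008,0.365,-0.004,0,0]

```text
clock: 10.6
tool_pos: [0.5603, 0.2529, 0.0152]
orientation: [179.8, -0.0, 124.4]
force: [0.2, -0.4, 0.2]
opening: 0.057
```

>>> drive_tool:
  moves:
    - [0,0,0,0,0,0]
    - [0,0,0,0,0,0]
    - [0,0,0,0,0,0]
    - [0,0,0,0,0,0]
    - [0,0,0,0,0,0]
    - [0,0,0,0,0,0]
    - [0,0,0,0,0,0]
    - [0,0,0,0,0,0]
  fingers: -1

```text
clock: 11.4
tool_pos: [0.5603, 0.2529, 0.0153]
orientation: [179.8, -0.0, 124.4]
force: [-0.1, -0.4, 2.0]
opening: 0.0139
```

```bash
python3 - <<'E'
from h import *
plan([.559,.252,.053],124.5);snap('wrist','w11.png');plan([.559,.252,.053],124.5)
E
```

```text
t 11.4 pos [0.5603 0.2529 0.0153] rpy [ 1.7984e+02 -3.0000e-02  1.2444e+02] F [-0.1 -0.4  2. ] open 0.0139 q6 -98.0
shift [-0.0001 -0.0108  0.0155] turn [ 0.0027 -0.0005 -0.0011]
t 11.45 pos [0.5603 0.2529 0.0154] rpy [ 1.7983e+02 -3.0000e-02  1.2443e+02] F [-0.2 -0.1  0.9] open 0.0136 q6 -98.0
shift [ 0.     -0.0108  0.0157] turn [ 0.0028 -0.0005 -0.0011]
```

View pics/w11.png

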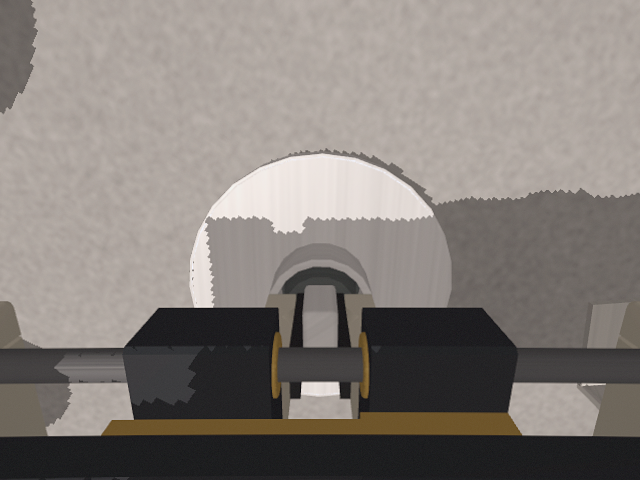

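Gripped at 14 mm. Lifting gently.

>>> drive_tool:
  moves:
    - [0,0,-0.05,0,0,0]
    - [0,0,-0.18,0,0,0]
    - [0,0,-0.34,0,0,0]
    - [0,0,-0.5,0,0,0]
    - [0,0,-0.66,0,0,0]
    - [0,0,-0.78,0,0,0]
    - [0,0,-0.82,0,0,0]
    - [0,0,-0.82,0,0,0]

```text
clock: 12.25
tool_pos: [0.56, 0.2528, 0.1388]
orientation: [179.8, -0.1, 124.4]
force: [-0.5, -0.3, -5.4]
opening: 0.0145
```

```bash
python3 - <<'E'
from h import *
plan([.571,-.0044,.18],124.5);snap('wrist','w12.png'); snap('side','s12.png')
a=cv2.imread('pics/s12.png')[120:420,120:420];cv2.imwrite('pics/z12.png',cv2.resize(a,(600,600)))
E
```

```text
t 12.25 pos [0.56   0.2528 0.1388] rpy [ 1.7978e+02 -6.0000e-02  1.2443e+02] F [-0.5 -0.3 -5.4] open 0.0145 q6 -98.0
shift [-1.4559 -0.9091 -0.0128] turn [ 0.0036 -0.001  -0.0012]
```

View pics/z12.png

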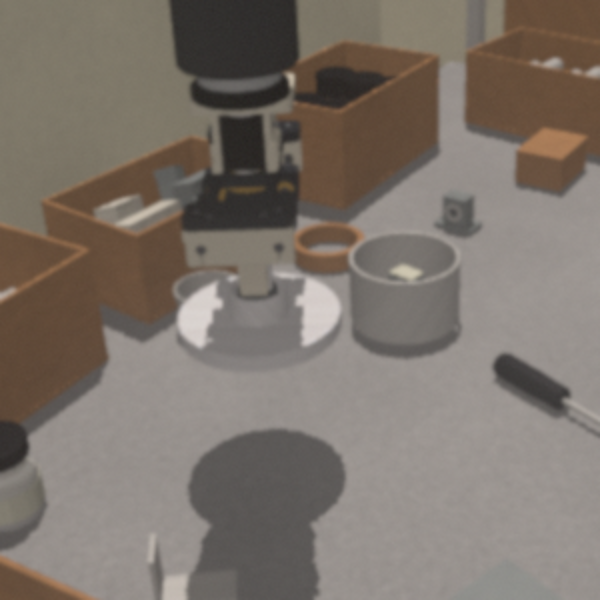

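View pics/w12.png

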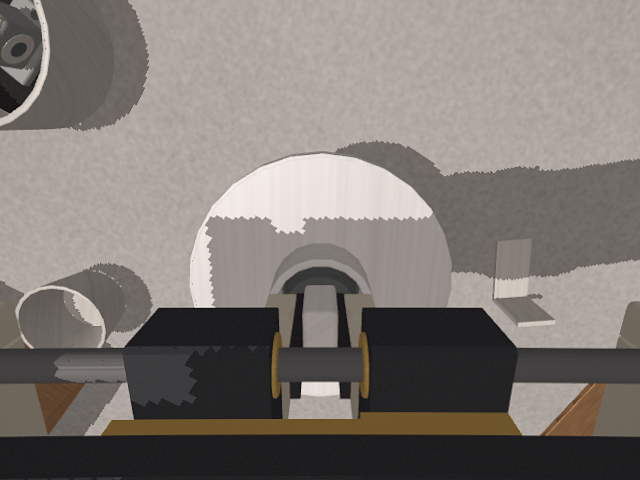

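Both lids are up together and level. I'll re-measure the tin centre in the pictures taken after the placement.

```bash
python3 - <<'E'
from h import *
def circ(f,c,r0,r1,z,angs,th=None,n=''):
    s=load(f); g=cv2.GaussianBlur(s['pixels'].astype(np.float32).sum(2),(0,0),.7); P=[]
    for a in np.radians(angs):
        rr=np.arange(r0,r1,.25); xs=c[0]+rr*np.cos(a); ys=c[1]+rr*np.sin(a)
        v=cv2.remap(g,xs.astype(np.float32)[None],ys.astype(np.float32)[None],1)[0]; k=np.argmax(np.diff(v)); P.append((xs[k],ys[k]))
    cp=np.array([onz(s,*p,z)[:2] for p in P])
    keep=np.ones(len(cp),bool)
    for _ in range(6):
        A=np.c_[2*cp,np.ones(len(cp))]; x=np.linalg.lstsq(A[keep],(cp[keep]**2).sum(1),rcond=None)[0]; r=np.sqrt(x[2]+x[:2]@x[:2]); d=abs(np.linalg.norm(cp-x[:2],axis=1)-r); keep=d<max(.0015,1.5*np.median(d))
    print(f,x[:2].round(4),r.round(4),keep.sum(),len(keep),d[keep].std().round(5))
circ('top0.png',(331,247),17,30,.075,range(0,360,5))
circ('t9.png',(331,247),17,30,.075,range(0,360,5))
cv2.imwrite('pics/z13.png',cv2.resize(cv2.imread('pics/t9.png')[200:300,270:400],(780,600)))
E
```

```text
top0.png [ 0.5718 -0.0043] 0.0542 71 72 0.00034
t9.png [ 0.5718 -0.0042] 0.0542 70 72 0.00028
```

View pics/z13.png

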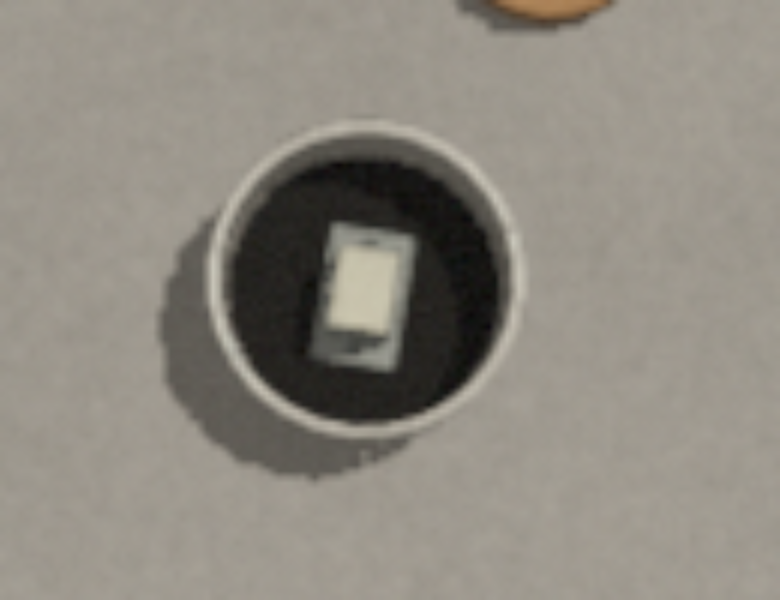

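```bash
python3 - <<'E'
from h import *
s=load('w8.png'); cv2.imwrite('pics/z14.png',cv2.resize(cv2.imread('pics/w8.png')[140:320,220:420],(800,720))[:600])
# inner rim: dark->bright? use top ellipse outer edge fit later
plan([.571,-.0035,.18],124.5)
E
```

```text
t 12.35 pos [0.5592 0.2522 0.1371] rpy [ 1.7995e+02 -5.0000e-02  1.2442e+02] F [ 0.3 -0.7 -4.5] open 0.0139 q6 -98.0
shift [-1.4508 -0.8988 -0.0215] turn [ 0.0009 -0.0008 -0.0014]
```

View pics/z14.png

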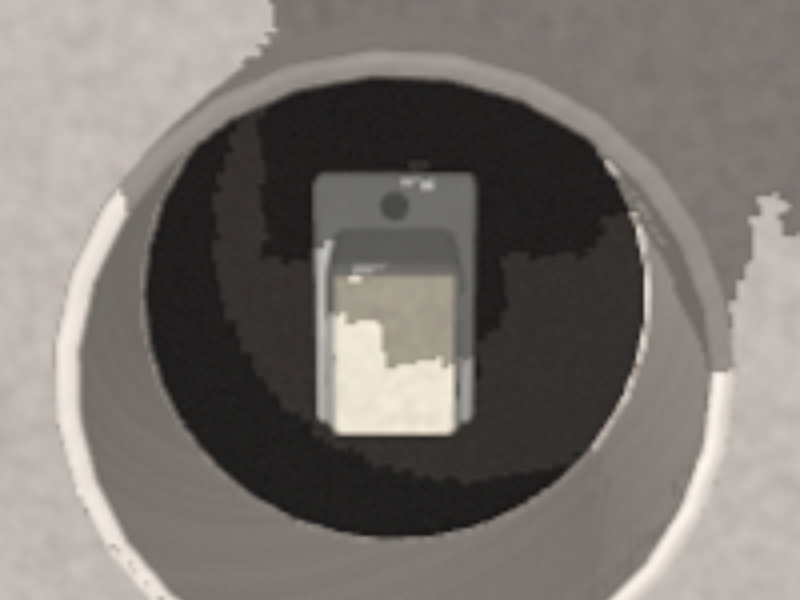

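```bash
python3 - <<'E'
from h import *
s=load('w8.png')
Z=[(57,370),(73,292),(122,190),(100,545),(735,372),(718,290),(400,52),(320,62),(480,58),(160,150)]
cp=np.array([onz(s,220+(x-1.5)/4,140+(y-1.5)/4,.075)[:2] for x,y in Z])
A=np.c_[2*cp,np.ones(len(cp))]; x=np.linalg.lstsq(A,(cp**2).sum(1),rcond=None)[0]; r=np.sqrt(x[2]+x[:2]@x[:2]); print(x[:2],r,(np.linalg.norm(cp-x[:2],axis=1)-r).round(4))
E
```

```text
[ 0.57056125 -0.00430121] 0.0596885216741111 [-0.     -0.0006 -0.0003  0.0008 -0.     -0.0007  0.0003  0.0001  0.001
 -0.0005]
```

Both cameras agree on the shift from lid to tin: about (+0.011, -0.2565). Carrying smoothly.

>>> drive_tool:
  moves:
    - [-0.06,-0.04,0,0,0,0]
    - [-0.2,-0.125,0,0,0,0]
    - [-0.38,-0.235,0,0,0,0]
    - [-0.56,-0.35,0,0,0,0]
    - [-0.74,-0.46,0,0,0,0]
    - [-0.88,-0.545,0,0,0,0]
    - [-0.93,-0.58,0,0,0,0]
    - [-0.93,-0.58,0,0,0,0]

```text
clock: 13.15
tool_pos: [0.5656, 0.0863, 0.136]
orientation: [-180.0, -0.1, 124.3]
force: [-0.6, -0.3, -4.0]
opening: 0.0136
```

```bash
python3 - <<'E'
from h import *
plan([.5713,-.0035,.18],124.5)
E
```

```text
t 13.15 pos [0.5656 0.0863 0.136 ] rpy [-1.7996e+02 -7.0000e-02  1.2429e+02] F [-0.6 -0.3 -4. ] open 0.0136 q6 -83.9
shift [-0.5158 -0.3059 -0.027 ] turn [-0.0007 -0.0012 -0.0034]
```

>>> drive_tool:
  moves:
    - [-0.06,-0.035,0,0,0,-0.003]
    - [-0.18,-0.11,0,0,0,-0.003]
    - [-0.33,-0.2,0,0,0,-0.003]
    - [-0.46,-0.275,0,0,0,-0.003]
    - [-0.515,-0.305,0,0,0,-0.003]
    - [-0.515,-0.305,0,0,0,-0.003]
    - [-0.515,-0.305,0,0,0,-0.003]

```text
clock: 13.85
tool_pos: [0.5713, -0.0029, 0.1357]
orientation: [-179.9, -0.1, 124.5]
force: [0.5, 0.1, -4.2]
opening: 0.0139
```

```bash
python3 - <<'E'
from h import *
plan([.5713,-.0035,.1164],124.5); snap('wrist','w15.png'); snap('side','s15.png')
a=cv2.imread('pics/s15.png')[120:320,220:420];cv2.imwrite('pics/z15.png',cv2.resize(a,(600,600)))
E
```

```text
t 13.85 pos [ 0.5713 -0.0029  0.1357] rpy [-1.7995e+02 -9.0000e-02  1.2447e+02] F [ 0.5  0.1 -4.2] open 0.0139 q6 -74.8
shift [-0.0039 -0.002   0.3952] turn [-0.0009 -0.0015 -0.0004]
```

View pics/z15.png

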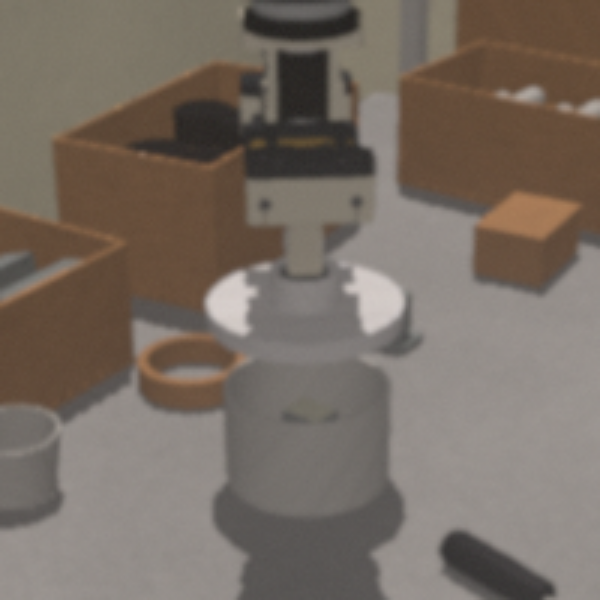

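View pics/w15.png

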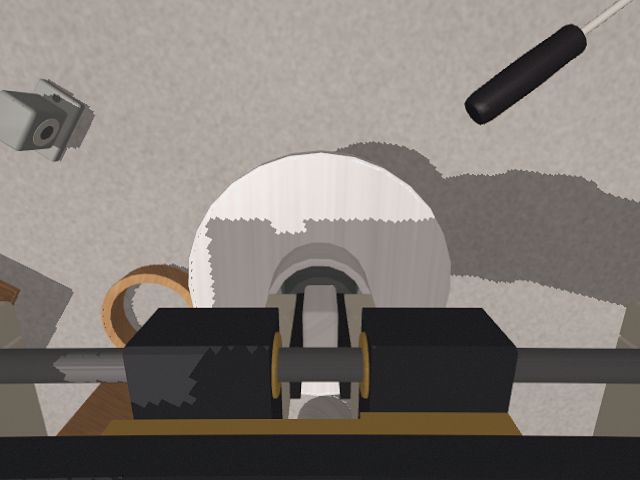

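The lids sit nested over the tin, centred in the side view. Lowering in stages.

>>> drive_tool:
  moves:
    - [-0.003,0,0.06,0,0,0]
    - [-0.003,0,0.16,0,0,0]
    - [-0.003,0,0.25,0,0,0]
    - [-0.003,0,0.3,0,0,0]
    - [-0.003,0,0.33,0,0,0]
    - [-0.003,0,0.34,0,0,0]

```text
clock: 14.55
tool_pos: [0.5714, -0.0028, 0.0843]
orientation: [-179.9, -0.1, 124.5]
force: [1.0, 0.7, -3.9]
opening: 0.014
```

>>> drive_tool:
  moves:
    - [0,0,0.01,0,0,0]
    - [0,0,0.02,0,0,0]
    - [0,0,0.03,0,0,0]
    - [0,0,0.035,0,0,0]

```text
clock: 14.95
tool_pos: [0.5715, -0.0028, 0.0791]
orientation: [-179.9, -0.1, 124.5]
force: [-0.6, -0.6, -4.3]
opening: 0.014
```

```bash
python3 - <<'E'
from h import *
plan([.5713,-.0035,.1164],124.5)
E
```

```text
t 14.95 pos [ 0.5715 -0.0028  0.0791] rpy [-1.7993e+02 -9.0000e-02  1.2453e+02] F [-0.6 -0.6 -4.3] open 0.014 q6 -74.7
shift [-0.003  -0.0036  0.018 ] turn [-0.0011 -0.0014  0.0005]
```

>>> drive_tool:
  moves:
    - [-0.003,-0.003,0.007,0,0,0]
    - [-0.003,-0.003,0.014,0,0,0]
    - [-0.003,-0.003,0.02,0,0,0]
    - [-0.003,-0.003,0.022,0,0,0]

```text
clock: 15.35
tool_pos: [0.5713, -0.0035, 0.0763]
orientation: [-179.9, -0.1, 124.5]
force: [-3.7, 0.8, 4.0]
opening: 0.0136
```

Contact came at 0.0763, matching the predicted seated height of 0.0764. Releasing and rising.

>>> drive_tool:
  moves:
    - [0,0,0,0,0,0]
    - [0,0,0,0,0,0]
    - [0,0,0,0,0,0]
    - [0,0,0,0,0,0]
    - [0,0,0,0,0,0]
  fingers: 0

```text
clock: 15.85
tool_pos: [0.5714, -0.0035, 0.0764]
orientation: [-179.9, -0.1, 124.5]
force: [-0.0, -0.7, -0.5]
opening: 0.0424
```

>>> drive_tool:
  moves:
    - [0,0,-0.1,0,0,0]
    - [0,0,-0.3,0,0,0]
    - [0,0,-0.6,0,0,0]
    - [0,0,-0.65,0,0,0]
    - [0,0,-0.65,0,0,0]
  fingers: 1

```text
clock: 16.35
tool_pos: [0.5728, -0.0032, 0.176]
orientation: [179.8, 0.0, 124.5]
force: [-0.4, -0.2, -0.6]
opening: 0.0779
```

```bash
python3 - <<'E'
from h import *
plan([.5713,-.0035,.15],124.5); snap('wrist','w16.png'); snap('side','s16.png')
a=cv2.imread('pics/s16.png')[120:320,220:420];cv2.imwrite('pics/z16.png',cv2.resize(a,(600,600)))
cv2.imwrite('pics/z17.png',cv2.resize(cv2.imread('pics/w16.png')[150:330,220:420],(666,600)))
E
```

```text
t 16.35 pos [ 0.5728 -0.0032  0.176 ] rpy [1.7982e+02 1.0000e-02 1.2455e+02] F [-0.4 -0.2 -0.6] open 0.0779 q6 -74.6
shift [ 0.0044 -0.0108  0.4397] turn [0.0029 0.0001 0.0008]
```

View pics/z16.png

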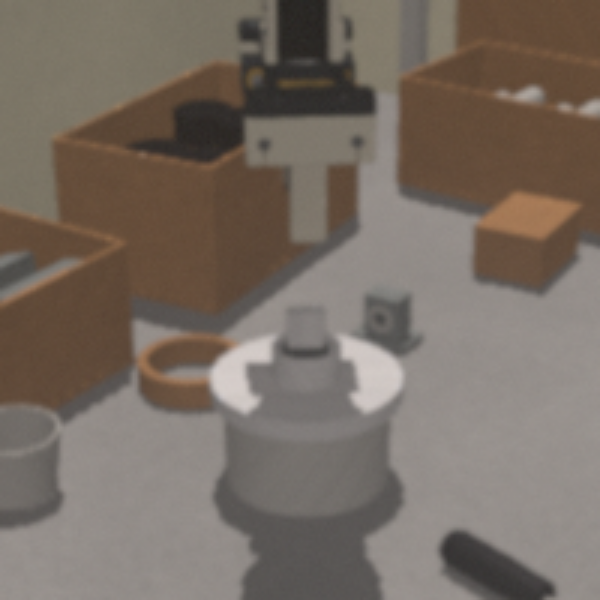

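View pics/w16.png

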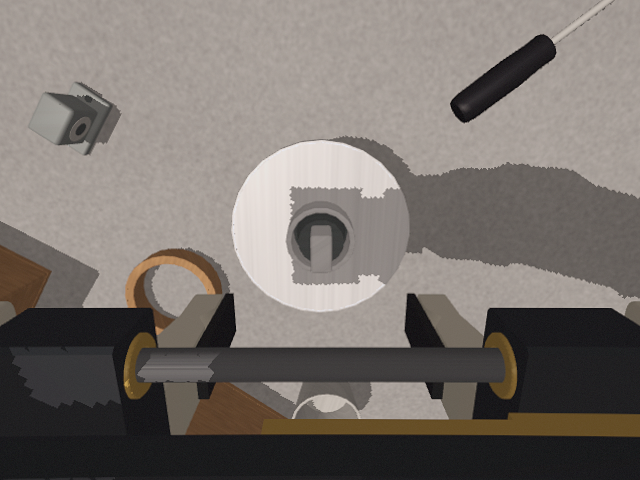

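The lids are seated and nested, with the tongue at (320,248) and the untagged housing undisturbed. I'll measure the collar and plate centre.

```bash
python3 - <<'E'
from h import *
s=load('w16.png'); g=s['pixels'].astype(int).sum(2)
gs=cv2.GaussianBlur(g.astype(np.float32),(0,0),1); e=[]
for a in np.radians(list(range(70,290,4))):
    rr=np.arange(70,105,.25); xs=320+rr*np.cos(a); ys=225+rr*np.sin(a)
    v=cv2.remap(gs,xs.astype(np.float32)[None],ys.astype(np.float32)[None],1)[0]; k=np.argmin(np.diff(v)); e.append((xs[k],ys[k]))
for z in (.079,.082,.085):
    cp=np.array([onz(s,*p,z)[:2] for p in e]); keep=np.ones(len(cp),bool)
    for _ in range(5):
        A=np.c_[2*cp,np.ones(len(cp))]; x=np.linalg.lstsq(A[keep],(cp[keep]**2).sum(1),rcond=None)[0]; r=np.sqrt(x[2]+x[:2]@x[:2]); d=abs(np.linalg.norm(cp-x[:2],axis=1)-r); keep=d<.0015
    print('plate',z,x[:2].round(4),r.round(4),keep.sum(),len(keep))
t=snap('top','t16.png')
cv2.imwrite('pics/z18.png',cv2.resize(cv2.imread('pics/w16.png')[190:290,260:380],(720,600)))
plan([.5713,-.0035,.087],124.5)
E
```

```text
plate 0.079 [ 0.571  -0.0038] 0.0693 55 55
plate 0.082 [ 0.5703 -0.0043] 0.0686 55 55
plate 0.085 [ 0.5696 -0.0048] 0.0678 55 55
t 16.5 pos [ 0.5707 -0.0037  0.1725] rpy [-1.7984e+02 -1.2000e-01  1.2453e+02] F [-0.3 -1.  -0.4] open 0.0862 q6 -74.6
shift [-0.0032  0.0061  0.837 ] turn [-0.0026 -0.0021  0.0004]
```

View pics/z18.png

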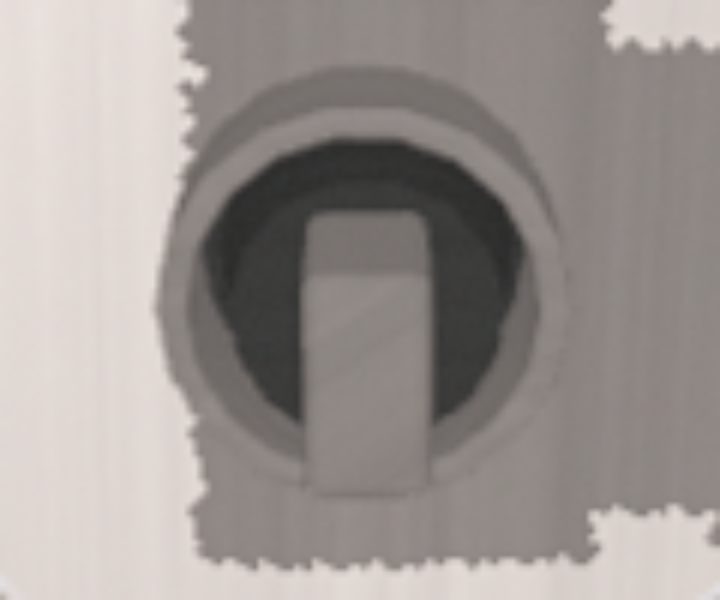

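The collar is centred at column 320, between the fingers. Descending around it in stages.

>>> drive_tool:
  moves:
    - [-0.003,0.004,0.2,-0.002,-0.002,0]
    - [-0.003,0.004,0.4,-0.002,-0.002,0]
    - [-0.003,0.004,0.55,-0.002,-0.002,0]
    - [-0.003,0.004,0.65,-0.002,-0.002,0]
    - [-0.003,0.004,0.65,-0.002,-0.002,0]
  fingers: 1

```text
clock: 17.0
tool_pos: [0.5685, -0.0044, 0.0713]
orientation: [-179.6, -0.1, 124.5]
force: [-0.2, -0.1, -0.0]
opening: 0.0878
```

```bash
python3 - <<'E'
from h import *
plan([.5706,-.004,.087],124.5); snap('wrist','w19.png')
E
```

```text
t 17.0 pos [ 0.5685 -0.0044  0.0713] rpy [-1.796e+02 -1.400e-01  1.245e+02] F [-0.2 -0.1 -0. ] open 0.0878 q6 -74.7
shift [-0.0065  0.0143  0.1622] turn [-0.0067 -0.0023 -0.0001]
```

View pics/w19.png

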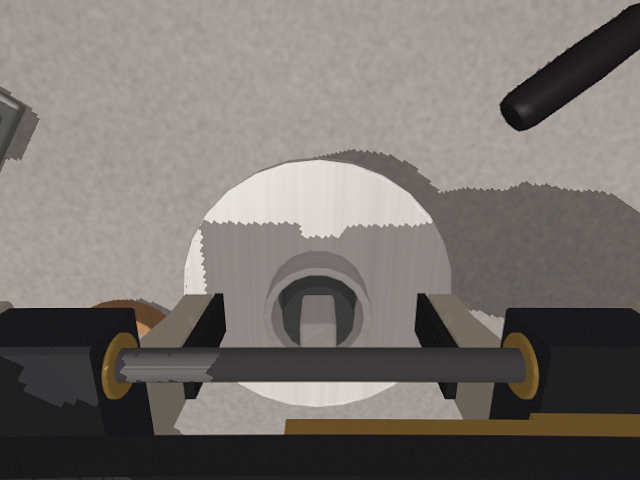

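The collar reads at column 317 against a finger midline of 320. I'll correct that slightly and go down slowly.

>>> drive_tool:
  moves:
    - [-0.007,0.014,0.05,-0.007,-0.002,0]
    - [-0.007,0.014,0.1,-0.007,-0.002,0]
    - [-0.007,0.014,0.14,-0.007,-0.002,0]
    - [-0.007,0.014,0.15,-0.007,-0.002,0]
    - [-0.007,0.014,0.15,-0.007,-0.002,0]

```text
clock: 17.55
tool_pos: [0.5719, -0.0038, 0.0507]
orientation: [179.9, 0.0, 124.5]
force: [-0.0, -0.3, 0.1]
opening: 0.0877
```

```bash
python3 - <<'E'
from h import *
plan([.5706,-.004,.087],124.5); snap('wrist','w20.png'); snap('side','s20.png')
a=cv2.imread('pics/s20.png')[160:300,250:390];cv2.imwrite('pics/z20.png',cv2.resize(a,(600,600)))
E
```

```text
t 17.55 pos [ 0.5719 -0.0038  0.0507] rpy [1.7986e+02 5.0000e-02 1.2453e+02] F [-0.  -0.3  0.1] open 0.0877 q6 -74.7
shift [ 0.0039 -0.0076  0.0243] turn [0.0024 0.0008 0.0004]
```

View pics/z20.png

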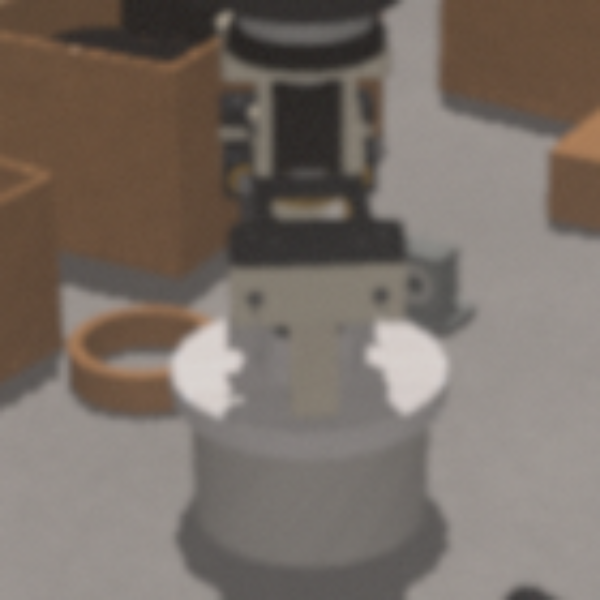

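View pics/w20.png

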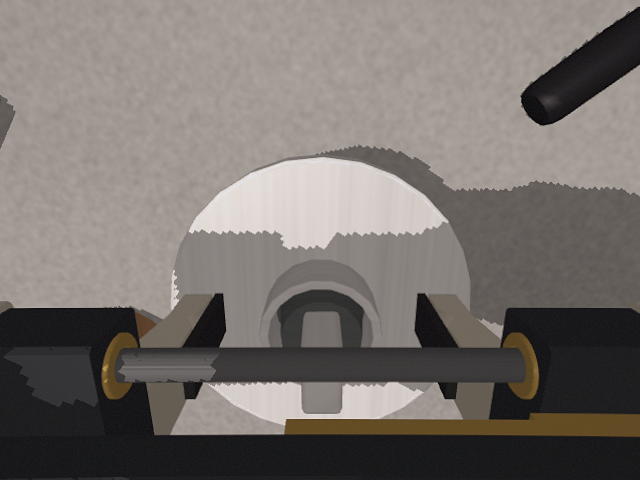

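No contact, and the collar is centred at column 321. Going 2 mm lower and closing.

>>> drive_tool:
  moves:
    - [0.002,-0.006,0.01,0,0,0]
    - [0.002,-0.006,0.015,0,0,0]

```text
clock: 17.85
tool_pos: [0.5721, -0.0039, 0.0503]
orientation: [179.7, 0.1, 124.6]
force: [-6.0, 2.1, 19.5]
opening: 0.0879
```

>>> drive_tool:
  moves:
    - [0,0,0,0,0,0]
    - [0,0,0,0,0,0]
    - [0,0,0,0,0,0]
    - [0,0,0,0,0,0]
    - [0,0,0,0,0,0]
    - [0,0,0,0,0,0]
    - [0,0,0,0,0,0]
    - [0,0,0,0,0,0]
  fingers: -1

```text
clock: 18.65
tool_pos: [0.5724, -0.0036, 0.0505]
orientation: [179.7, 0.1, 124.6]
force: [-1.2, 2.7, 4.5]
opening: 0.0482
```

>>> drive_tool:
  moves:
    - [0,0,0,0,0,0]
    - [0,0,0,0,0,0]

```text
clock: 18.85
tool_pos: [0.5723, -0.0036, 0.0505]
orientation: [179.7, 0.1, 124.6]
force: [-1.6, 2.3, 3.7]
opening: 0.0485
```

The descent met about 20 N as the tips reached the plate (so the tips are nearer 32 mm short of the TCP), and this fell away on closing. The collar is gripped at about 49 mm. I'll check before lifting.

```bash
python3 - <<'E'
from h import *
plan([.5724,-.0036,.0905+.11],124.57); snap('wrist','w21.png'); snap('side','s21.png')
a=cv2.imread('pics/s21.png')[160:300,250:390];cv2.imwrite('pics/z21.png',cv2.resize(a,(600,600)))
E
```

```text
t 18.85 pos [ 0.5723 -0.0036  0.0505] rpy [1.7970e+02 1.2000e-01 1.2457e+02] F [-1.6  2.3  3.7] open 0.0485 q6 -74.7
shift [-0.0016  0.0044 -0.7336] turn [ 0.0051  0.002  -0.    ]
```

View pics/z21.png

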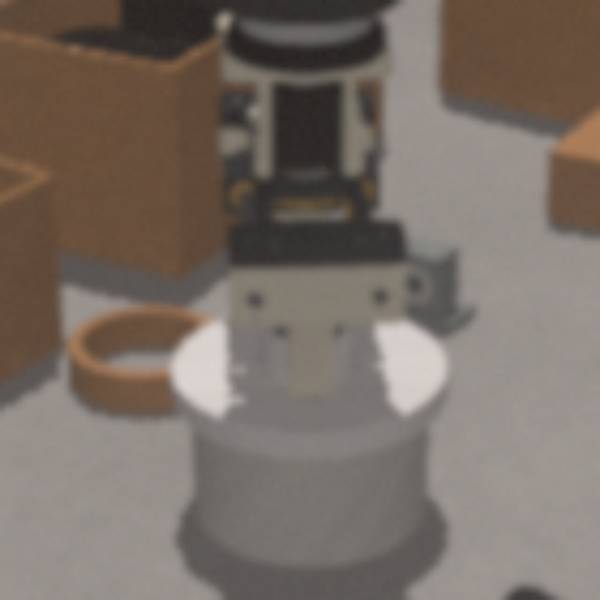

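View pics/w21.png

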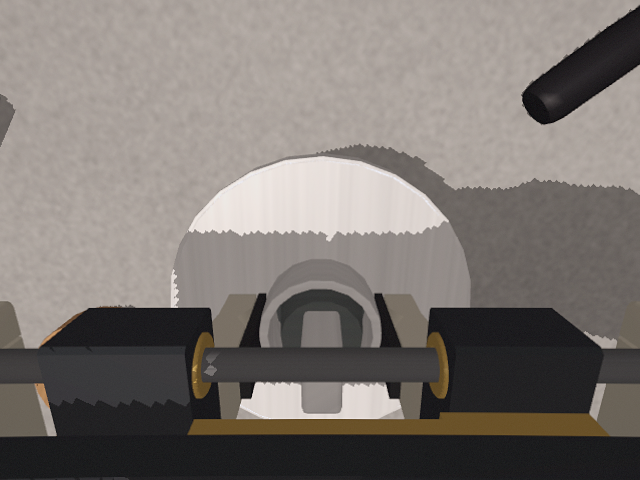

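The fingers hold the collar at columns 264-378, with the cover still flat. Lifting straight up, slowly.

>>> drive_tool:
  moves:
    - [0,0,-0.02,0,0,0]
    - [0,0.001,-0.05,0,0,0]
    - [0,0.001,-0.09,0,0,0]
    - [0,0.001,-0.14,0,0,0]
    - [0,0.001,-0.14,0,0,0]

```text
clock: 19.45
tool_pos: [0.5733, -0.0035, 0.0729]
orientation: [179.6, 0.2, 124.6]
force: [0.1, 0.3, -1.7]
opening: 0.0484
```

```bash
python3 - <<'E'
from h import *
plan([.5724,-.0036,.0905+.11],124.57); snap('side','s22.png')
a=cv2.imread('pics/s22.png')[160:300,250:390];cv2.imwrite('pics/z22.png',cv2.resize(a,(600,600)))
E
```

```text
t 19.45 pos [ 0.5733 -0.0035  0.0729] rpy [1.7958e+02 1.7000e-01 1.2458e+02] F [ 0.1  0.3 -1.7] open 0.0484 q6 -74.7
shift [ 0.0007 -0.0009 -0.5844] turn [0.0069 0.0029 0.0001]
```

View pics/z22.png

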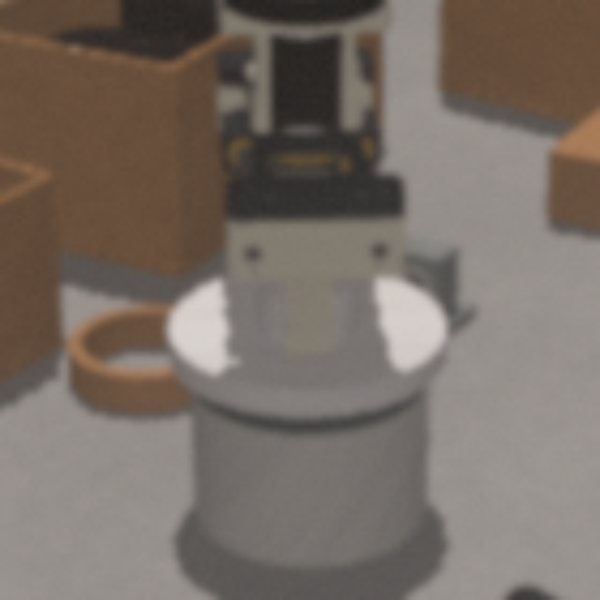

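The cover is rising alone and level, with 1.7 N on the wrist and no side force. Continuing.

>>> drive_tool:
  moves:
    - [0,0,-0.06,0,0,0]
    - [0,0,-0.15,0,0,0]
    - [0,0,-0.25,0,0,0]
    - [0,0,-0.35,0,0,0]
    - [0,0,-0.45,0,0,0]
    - [0,0,-0.55,0,0,0]
    - [0,0,-0.6,0.004,0.002,0]
    - [0,0,-0.6,0.006,0.003,0]

```text
clock: 20.3
tool_pos: [0.5731, -0.0034, 0.1641]
orientation: [179.8, 0.0, 124.6]
force: [0.6, 0.0, -2.3]
opening: 0.0486
```

>>> drive_tool:
  moves:
    - [0,0,0,0,0,0]
    - [0,0,0,0,0,0]
    - [0,0,0,0,0,0]
    - [0,0,0,0,0,0]
    - [0,0,0,0,0,0]

```text
clock: 20.8
tool_pos: [0.5729, -0.0035, 0.1637]
orientation: [179.9, 0.0, 124.6]
force: [0.2, -0.4, -2.2]
opening: 0.0486
```

```bash
python3 - <<'E'
from h import *
plan([.5724,-.0036,.0905+.11],124.57); s=snap('side','s23.png'); print(sensors.get_obs()['qvel'].round(2))
a=cv2.imread('pics/s23.png')[120:300,230:410];cv2.imwrite('pics/z23.png',cv2.resize(a,(600,600)))
snap('top','t23.png')
print(proj(s,[.5706,-.004,.134]),proj(s,[.5706,.065,.191-.012]))
E
```

```text
t 20.8 pos [ 0.5729 -0.0035  0.1637] rpy [1.7987e+02 1.0000e-02 1.2458e+02] F [ 0.2 -0.4 -2.2] open 0.0486 q6 -74.6
shift [ 0.0013 -0.0034  0.0213] turn [0.0022 0.0001 0.0001]
[-0.13 -0.13  0.18 -0.   -0.01 -0.05]
[321.44340486 222.35139349] [302.9746131  214.57175672]
```

View pics/z23.png

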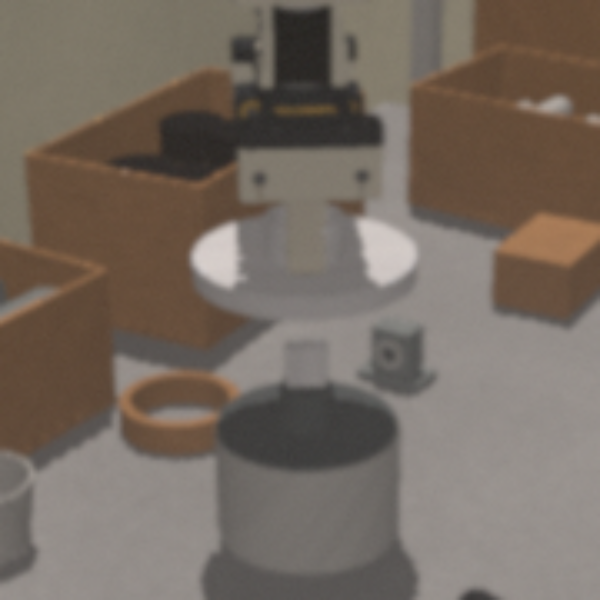

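View pics/t23.png

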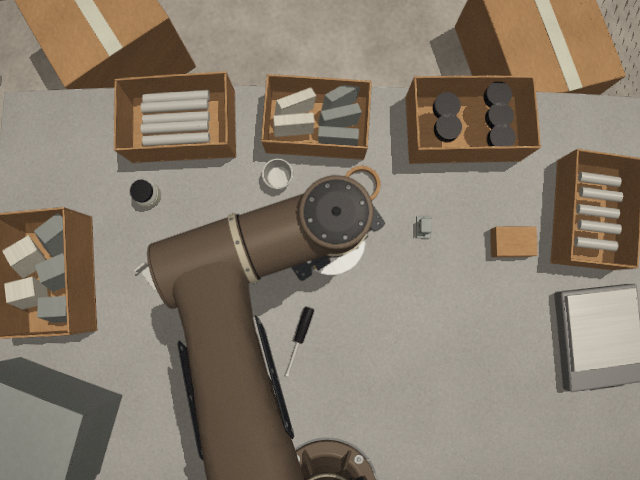

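The cover is level and still, clear of the tongue, and the inner lid sits flush in the tin. The bystanders I can see look unmoved. Handing in.

```bash
python3 -c "
from plant import ticket; print(ticket.close_job())"
```

```text
the job is handed in; nothing more can be done
None
```

I carried out the whole job and handed it in at about 21 s of the 58 s allowed; closing the job gave no verdict.

- **Housing:** the tagged housing stands upright in the tin, seen in the top and wrist views after release.
- **Lids:** I carried the nested lids over by the tongue. They seated at a reported tool height of 0.0763 m, against 0.0764 m predicted, and I let go.
- **Cover:** it is held by the collar, level and still. Its plate is about 0.19 m above the bench, so by tool height the skirt is about 45 mm clear of the tongue. The wrist force is about 2 N, and the side view shows the inner lid flush on the rim.
- **Bystanders:** those visible in the last pictures look unmoved by eye; I did not measure them. The arm hid most of the bracket and part of the tape roll in the final top view.

**Problems along the way:**
- **Missed grasp:** my first try at the housing closed on nothing and moved nothing. The real fingertips lie 32–40 mm short of the reported TCP. The wrist and side pictures suggested 36–40 mm, but the later touch on the cover plate suggested about 32 mm. I allowed 40 mm from then on.
- **Plate contact:** because of that, the tips pressed the cover plate with about 20 N just before I gripped the collar. The force fell to about 4 N once they closed.
- **Camera offset:** the top and wrist cameras disagreed by about 1.5 mm in x, so I used differences within one camera to place the lids.

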